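Check a fence-spacer pack on the bench caliper

TASK

Lever the spacer case open with the putty knife, and lay the knife flat on the rubber tool mat when you have finished with it. Stand every spacer from the case upright on the bench caliper's bed, in line along the beam and face to face between the jaws, then close the sliding jaw gently, without racking it over, until the whole pack is nipped squarely between both jaws. Leave the caliper closed on the pack for me to read, shut the empty case, and leave the other things on the bench where they are.

Things in the scene. Friction and masses are not known exactly. Their poses are not given: they have to be found in the camera images.
- caliper: Bench caliper, jaws up, in a fixed hardwood cradle 300 x 112 mm whose top (the bed that parts stand on) is 36 mm above the bench. Origin: centre of the cradle's underside. x runs along the steel beam from the fixed jaw towards the opening side, z up. The beam lies just below the bed in a 32 mm wide channel along y = 0; parts 60 mm wide bridge it.
- fixed_jaw: The caliper's fixed jaw, a steel bar 12 mm thick (along the beam), 18 mm wide, standing 60 mm above the bed. Origin: on its measuring face at the bed's height, which is at caliper x = -125 mm, y = 0; the face looks along caliper +x.
- carriage (a joint): Slide of the caliper's moving jaw along the beam: the gap between the two measuring faces in m, 0 shut to 0.155 wide open. It starts partly open (0.02 to 0.11), often too little for the pack. Sliding friction about 2 N; it stays where it is left.
- jaw: The caliper's sliding jaw, 12 x 18 mm, 60 mm above the bed, one piece with a grey cover (x = 8 to 74 mm, 26 mm wide, 11 mm above the bed) and the thumb rest on it. Origin: on its measuring face at bed height (caliper x = gap - 125 mm), axes like the caliper's. It has springy play (3 N m/rad about a cross axis 12 mm below the bed): pushed high up it racks over; by the thumb rest it stays square.
- thumb_rest (a point): Centre of the top of the thumb rest: a black ribbed block 26 mm along the beam, 15 mm across it and 23 mm high, top 34 mm above the bed, 34 mm behind the sliding jaw's measuring face. It can be pinched from above, fingers either side across the beam.
- case: Dark wooden spacer case, fixed: tray 156 (x) x 80 (y) mm, rim 40 mm high, walls and floor 6 mm. Origin: centre of its underside; the front with the pry slot faces its -x; hinge line along the back at x = +78 mm, 40 mm up. Four slots 25 mm wide between 36 mm high cross ribs, centred at x = -41.5, -12.5, 16.5, 45.5 mm; the first 14 mm behind the front wall is empty.
- lid (a joint): Lid angle: 0 shut, 1.9 rad fully back (past vertical). Lid 156 x 80 mm, 40 mm deep above the rim (top 80 mm above the bench when shut), 0.14 kg, top board 5 mm, walls 6 mm, no handle. In the middle of its front edge a pry slot 58 mm wide, 6 mm high (40 to 46 mm above the bench) lets a thin blade in. The stiff hinge (0.15 N m) holds it at any angle; raising takes about 2 N at the front edge.
- lid_edge (a point): Middle of the lid's outer front face at the upper edge of the pry slot: when shut, at case x = -78 mm, 46 mm above the bench; moves with the lid.
- spacer_a: Fence spacer, pale wood with a thin white line across each face: block 16 mm thick (its x), 60 mm wide (its y), 64 mm high (its z); 50 to 105 g. Origin: centre of its underside. It stands in one of the case's slots (which one varies), thickness along the case's x; 2 to 4 of the four spacers are present. Standing in the case its top is 70 mm above the bench, 30 mm above the rim.
- spacer_b: Fence spacer, brick-brown with a thin white line across each face: block 18 mm thick (its x), 60 mm wide (its y), 64 mm high (its z); 50 to 105 g. Origin: centre of its underside. It stands in one of the case's slots (which one varies), thickness along the case's x; 2 to 4 of the four spacers are present. Standing in the case its top is 70 mm above the bench, 30 mm above the rim.
- spacer_c: Fence spacer, green with a thin white line across each face: block 20 mm thick (its x), 60 mm wide (its y), 64 mm high (its z); 50 to 105 g. Origin: centre of its underside. It stands in one of the case's slots (which one varies), thickness along the case's x; 2 to 4 of the four spacers are present. Standing in the case its top is 70 mm above the bench, 30 mm above the rim.
- spacer_d: Fence spacer, blue with a thin white line across each face: block 22 mm thick (its x), 60 mm wide (its y), 64 mm high (its z); 50 to 105 g. Origin: centre of its underside. It stands in one of the case's slots (which one varies), thickness along the case's x; 2 to 4 of the four spacers are present. Standing in the case its top is 70 mm above the bench, 30 mm above the rim.
- knife: Putty knife, 195 mm long, 110 g, lying flat: wooden handle 110 mm long (x), 26 mm wide, 24 mm high; steel blade 85 mm long, 40 mm wide, 2 mm thick in front of it (+x), 12 mm above the handle's underside. Origin: centre of the handle's underside; x runs along it towards the blade, z up.
- knife_tip (a point): Middle of the blade's front edge, 140 mm ahead of the knife's origin and 12 mm up.
- mat: Black rubber tool mat with two yellow lines, fixed on the bench, 210 mm (x) x 110 mm (y) x 3 mm. Origin: centre of its underside. The knife belongs here, flat, handle on the mat.
- paint_tin: Bystander: paint tin, 76 mm across, 85 mm high. Origin: underside. Leave it alone.
- spray_can: Bystander: spray can, 62 mm across, 190 mm high. Origin: underside. Leave it alone.
- glue_bottle: Bystander: glue bottle, 60 mm across, 170 mm high. Origin: underside. Leave it alone.
- tape_measure: Bystander: red tape measure, 66 x 36 x 62 mm. Origin: underside. Leave it alone.
- sanding_block: Bystander: cork sanding block, 112 x 64 x 32 mm. Origin: underside. Leave it alone.
- offcut: Bystander: wood offcut, 150 x 45 x 38 mm. Origin: underside. Leave it alone.
- chisel: Bystander: chisel with green handle, about 220 mm long, 24 mm high. Origin: underside. Leave it alone.
There are look-alikes about, which are no part of the job. What is shaped like the case but turquoise is not meant.

How it is judged:
By the outcome, as a careful person would: the job done as asked, in the order asked, and still so for the second after the job is handed in, with the robot touching nothing.
Of spacer_a, spacer_b, spacer_c, spacer_d only 2 to 4 are there at a start; the rules pass over those that are not, and their reading is None.
At some moment in a run one of knife may be knocked a few centimetres aside while the robot is not near it.
It also fails if it takes over 210 s, if anything falls off the work surface, if the arm or the gripper's body presses on something with over 40 N, if the wrist force passes 120 N, or if a joint passes its speed limit or range.

ROBOT

A 6-joint arm with a two-finger parallel gripper is mounted at the origin on the work surface. World frame = base frame: x ahead of the robot, y to its left, z up, the work surface at z = 0. Lengths are in m, angles in rad, forces in N, time in s.
With the tool pointing down it reaches from about 0.35 to 0.775 m from the base axis. Payload 7.3 kg.
Tool frame: the origin (TCP) lies at the very end of the fingers, on their centre line; the grasp point (between the pads) lies 19 mm behind it; z points along the fingers, y is the direction in which the jaws open and shut (so a half turn about z gives the same grasp; the last joint's range is limited). The gripper opens to 92 mm and grips with 3 to 60 N. Pads are 19 mm wide; open, the fingers measure 130 mm over their backs; the gripper's body (75 mm by 190 mm) begins 47 mm behind the grasp point.
Start: joints at [-1.445, 0.342, 1.524, -0, 1.275, -0.146], TCP at [0.141, -0.506, 0.227] pointing down, gripper open.
Joint ranges: [-2.53, 2.53], [-0.77, 2.02], [0.04, 2.7], [-1, 4.14], [0.28, 2.66], [-3.11, 3.11]. Speed limits (rad/s): [2.57, 2.57, 3.14, 3.14, 3.14, 3.14].

INTERFACE

Orientations are given as [roll, pitch, yaw] about the fixed x, y, z axes, in that order (R = Rz(yaw) Ry(pitch) Rx(roll)).
In Python, from cell import robot gives the robot as it stands.
- The arm moves only by the tool apply_moves, never from a script. Its argument "plan" is a list of rows, each an object of numbers: "tx", "ty", "tz": the shift along the tool's x, y, z in m; "yaw": the turn about the tool's z in rad; "grip": the opening, from -1 (shut) to 1 (fully open), so that 0 is half open. In form: [{"tx": .., "ty": .., "tz": .., "yaw": .., "grip": ..}, ...]. A call has 1 to 8 rows; each row is the pose to reach, as a shift and turn from the pose commanded when the call began, along the tool's axes at that moment; what a row does not reach only later rows make up. A row lasts 1/8 s, in which the tool goes at most 62.5 mm and 10.7 degrees, less where a joint would pass 70% of its speed; a pose out of reach is approached as far as the arm can. A call with a gripper value outside its range is refused whole. The fingers move at their own pace and stop on an object; "force" is the grip in N (left out, the last holds). Time passes only in rows, so rows that repeat a pose let the fingers close. It gives the time, the measured TCP pose, the force and the opening at its end, in the units of the state.
- robot.observe(): the state, without advancing time (a new reading comes with each control period).
- robot.read_camera(name): name is "side" or "top"; returns (picture, depth): 420x560x3 uint8, red, green, blue; 420x560 float32, m along the optical axis (not along the pixel's ray), 0 where there is no reading.
- robot.get_calibration(name): a dict with "camera_matrix" (3x3 intrinsics, pixels), "k1" (the pictures are not rectified: a ray, as slopes to the right and down, at radius r is drawn at 1 + k1 r^2 times it, then the intrinsics apply), "R" (3x3) and "t" (3): a world point X has camera coordinates R X + t. Camera axes: x right, y down, z forward; pixel columns grow to the right and rows downward; lengths in m; the calibration is good to about 2 mm. A picture is of the moment at which its call begins. get_calibration takes no time and is no camera call.
- robot.hand_in(): hands the job in, once; it reports no verdict.
Trained networks look in the newest picture that a camera, given by its name, has taken for a name from the list of things; names that differ only in an ending like _2 or _b are one class to them, and where a whole thing is asked for, a point or a joint stands for the part that bears it (a point fixed in the world has none). Each returns a list of dicts, best first, with "confidence" (0 to 1); they miss things now and then, are a little off and sometimes report something else, mostly with a low value. They report only what shows in the picture. A call takes as long as a camera call. They do not tell look-alikes from the thing itself.
- robot.outline_of(label, camera): "region" (420x560 bool, what is visible of it) and "pixel" ([row, column] in pixels, amid what is visible of it).
- robot.tip_of(label, camera): "pixel" ([row, column] in pixels: a listed point, or the origin of a listed thing).
The state is a dict: "time": time; "qpos": joint angles; "qvel": joint speeds; "joint_efforts": joint torques, N m; "tool_pos": TCP position; "tool_rot": TCP orientation; "contact_force": force on the tool from outside, world axes, zero at the start; "torque": the same for the moment, N m; "opening": finger opening in m.
Only numpy, scipy, OpenCV 4.12 (cv2) and the standard library are available. Lean on these libraries where they do the work, as an engineer would, in place of code of your own. Each camera call takes 0.05 s, during which the arm holds its last target.

## Working session

There is one attempt and no reset: what is moved stays moved. The work goes in short steps, Python scripts to look and compute and a tool call to move; the robot and the scene stay as the last step left them, time stands still between calls to the robot, and variables do not carry over. Pictures are saved under pics/ and viewed, and the job is handed in when it is done.

Besides the shell and the picture viewer there is one more tool, called after "Emit:" in YAML: its name, and indented under it one key for each argument. apply_moves: Moves the arm, as the interface text tells. Its arguments: {"type":"object","properties":{"plan":{"type":"array","items":{"type":"object","properties":{"tx":{"type":"number"},"ty":{"type":"number"},"tz":{"type":"number"},"yaw":{"type":"number"},"grip":{"type":"number"}}}},"force":{"type":"number"}},"required":["plan"]}

```bash
ls; mkdir -p pics; python3 - <<'E'
from cell import robot
import cv2
print(robot.observe())
for n in ["side","top"]:
    p,d=robot.read_camera(n)
    cv2.imwrite(f"pics/{n}0.png",p[:,:,::-1])
    print(n,robot.get_calibration(n))
E
```

```text
pics
{'time': 0.0, 'qpos': array([-1.44501825e+00,  3.42725882e-01,  1.52502951e+00,  1.72671276e-05,
        1.27544685e+00, -1.46002835e-01]), 'qvel': array([-0.00064111,  0.0016    ,  0.00108052,  0.00051911, -0.00030974,
       -0.00097636]), 'joint_efforts': array([ 1.26172155e-03, -4.31232584e+01, -2.44222766e+01,  7.19306013e-02,
        5.56878909e-02, -1.11565437e-04]), 'tool_pos': array([ 0.14090577, -0.50529353,  0.22603899]), 'tool_rot': array([-3.14000259e+00, -2.50506728e-04,  2.71775673e-01]), 'contact_force': array([0.34109757, 0.19045105, 0.13639853]), 'torque': array([-0.03461393,  0.03122118, -0.0139629 ]), 'opening': 0.09153778501793186}
side {'camera_matrix': array([[464.89694903,   0.        , 279.94491063],
       [  0.        , 464.89694903, 210.2711275 ],
       [  0.        ,   0.        ,   1.        ]]), 'k1': -0.11112114554277032, 'R': array([[ 0.95845243, -0.28424425,  0.02396156],
       [-0.14638876, -0.56222615, -0.81392388],
       [ 0.244825  ,  0.77659962, -0.58047718]]), 't': array([-0.50789661,  0.20498047,  1.38721822])}
top {'camera_matrix': array([[402.76728901,   0.        , 279.22864462],
       [  0.        , 402.76728901, 208.5911634 ],
       [  0.        ,   0.        ,   1.        ]]), 'k1': -0.0963719312880123, 'R': array([[-0.00374334, -0.99974043,  0.02247354],
       [-0.99806104,  0.00233887, -0.06219876],
       [ 0.06213005, -0.02266279, -0.99781073]]), 't': array([0.13188093, 0.55192263, 1.30461751])}
```

View pics/top0.png

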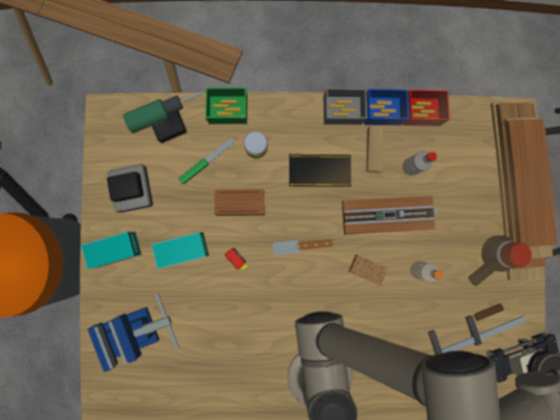

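View pics/side0.png

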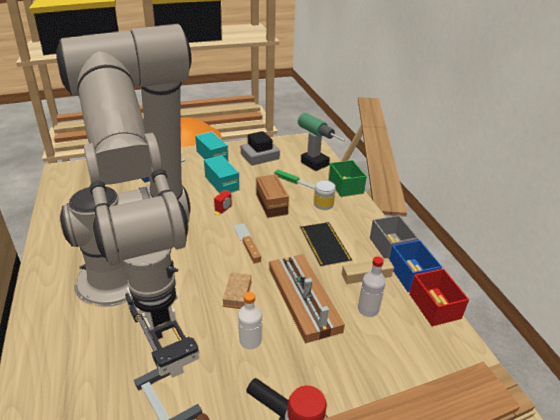

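```bash
cat > h.py <<'E'
import numpy as np, cv2
from cell import robot
C={n:robot.get_calibration(n) for n in ("side","top")}
def world(cam,rc,depth):
    c=C[cam]; rc=np.atleast_2d(np.array(rc,float))
    uv=rc[:,::-1].reshape(-1,1,2).copy()
    n=cv2.undistortPoints(uv,c["camera_matrix"],np.array([c["k1"],0,0,0.]))[:,0]
    z=np.asarray(depth,float).reshape(-1)
    P=np.c_[n*z[:,None],z]
    return (P-c["t"])@c["R"]
def onplane(cam,rc,h):
    a=world(cam,rc,np.ones(len(np.atleast_2d(rc)))); o=-C[cam]["R"].T@C[cam]["t"]
    d=a-o
    return o+d*((h-o[2])/d[:,2])[:,None]
def proj(cam,X):
    c=C[cam]; X=np.atleast_2d(np.array(X,float))
    p,_=cv2.projectPoints(X,cv2.Rodrigues(c["R"])[0],c["t"],c["camera_matrix"],np.array([c["k1"],0,0,0.]))
    return p[:,0,::-1]
def cloud(cam,d):
    r,c=np.mgrid[0:420,0:560]
    X=world(cam,np.c_[r.ravel(),c.ravel()],d.ravel()).reshape(420,560,3)
    X[d==0]=np.nan
    return X
def crop(p,r0,r1,c0,c1,name,s=None):
    im=p[r0:r1,c0:c1,::-1]
    s=s or min(800/(c1-c0),600/(r1-r0))
    cv2.imwrite("pics/"+name,cv2.resize(im,None,fx=s,fy=s,interpolation=cv2.INTER_CUBIC))
E
python3 - <<'E'
from h import *
pics={}
for n in ("side","top"):
    p,d=robot.read_camera(n); pics[n]=(p,d,cloud(n,d)); np.savez(f"v0_{n}.npz",p=p,d=d)
for lab in ["case","caliper","knife","mat","jaw","fixed_jaw","chisel","spray_can","glue_bottle","offcut","sanding_block","paint_tin","tape_measure"]:
  for n in ("side","top"):
    for o in robot.outline_of(lab,n)[:2]:
        X=pics[n][2][o["region"]]; X=X[~np.isnan(X[:,0])]
        if len(X)==0: continue
        hi=np.percentile(X[:,2],95)
        T=X[X[:,2]>hi-0.006][:,:2] if lab!="knife" else X[:,:2]
        (cx,cy),(w,h),a=cv2.minAreaRect(T.astype(np.float32))
        print(lab,n,round(o["confidence"],2),np.round(o["pixel"]),"c",np.round([cx,cy],3),"wh",np.round([w,h],3),round(a,1),"top",round(hi,3))
for lab in ["knife","knife_tip","thumb_rest","lid_edge","fixed_jaw","jaw","caliper","case"]:
  for n in ("side","top"):
    for o in robot.tip_of(lab,n)[:2]: print(lab,n,round(o["confidence"],2),np.round(o["pixel"],1))
crop(pics["side"][0],150,350,190,400,"s1.png"); crop(pics["top"][0],130,290,200,450,"t1.png")
print(robot.observe()["time"])
E
```

```text
case side 0.94 [176. 218.] c [0.423 0.444] wh [0.083 0.165] 13.7 top 0.082
case side 0.93 [194. 270.] c [0.57  0.255] wh [0.083 0.162] 0.3 top 0.082
case top 0.81 [202. 241.] c [0.571 0.256] wh [0.153 0.079] 89.9 top 0.083
case top 0.79 [252. 180.] c [0.419 0.447] wh [0.081 0.157] 14.7 top 0.083
caliper side 0.69 [298. 305.] c [ 0.534 -0.289] wh [0.021 0.162] 3.5 top 0.067
caliper side 0.31 [203. 224.] c [0.393 0.268] wh [0.068 0.036] 42.9 top 0.063
caliper top 0.82 [217. 391.] c [ 0.539 -0.26 ] wh [0.094 0.195] 16.1 top 0.049
knife side 0.63 [248. 250.] c [0.432 0.051] wh [0.035 0.197] 5.6 top 0.026
knife side 0.46 [191. 270.] c [0.579 0.284] wh [0.238 0.119] 76.3 top 0.082
knife top 0.58 [241. 300.] c [0.433 0.055] wh [0.039 0.193] 7.3 top 0.026
mat side 0.58 [244. 324.] c [ 0.681 -0.006] wh [0.217 0.112] 89.6 top 0.005
mat top 0.95 [172. 321.] c [ 0.684 -0.008] wh [0.112 0.21 ] 0.3 top 0.007
jaw side 0.72 [286. 302.] c [ 0.531 -0.252] wh [0.014 0.018] 88.2 top 0.095
jaw top 0.52 [213. 388.] c [ 0.531 -0.25 ] wh [0.013 0.016] 89.8 top 0.095
fixed_jaw side 0.5 [318. 324.] c [ 0.537 
[... 1910 characters left out ...]
ife_tip side 0.83 [223.  236.7]
knife_tip top 0.98 [246.7 273.7]
knife_tip top 0.29 [214.3 390.1]
thumb_rest side 0.71 [224.1 236.2]
thumb_rest side 0.59 [277.9 303.9]
thumb_rest top 0.73 [213.4 390.5]
lid_edge side 0.75 [181.7 232.6]
lid_edge side 0.69 [205.2 279.1]
lid_edge top 0.97 [244.4 201.9]
lid_edge top 0.83 [244.6 134.9]
fixed_jaw side 0.68 [321.2 321.6]
fixed_jaw side 0.62 [295.5 305.4]
fixed_jaw top 0.47 [212.4 426.3]
jaw side 0.52 [295.3 306.1]
jaw top 0.45 [213.3 397. ]
caliper side 0.78 [298.1 302.1]
caliper side 0.45 [321.4 322.6]
caliper top 0.73 [219.2 385.3]
case side 0.85 [185.2 220.2]
case side 0.83 [200.7 271. ]
case top 0.76 [249.1 182.3]
case top 0.62 [201.2 240.3]
2.3
```

View pics/s1.png

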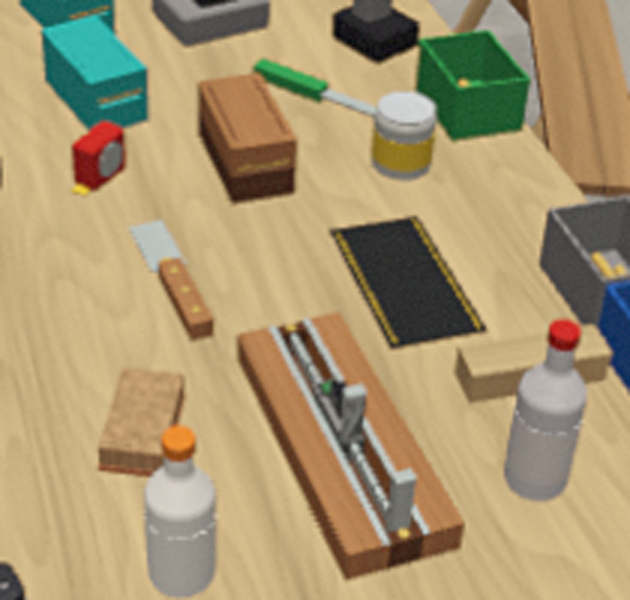

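View pics/t1.png

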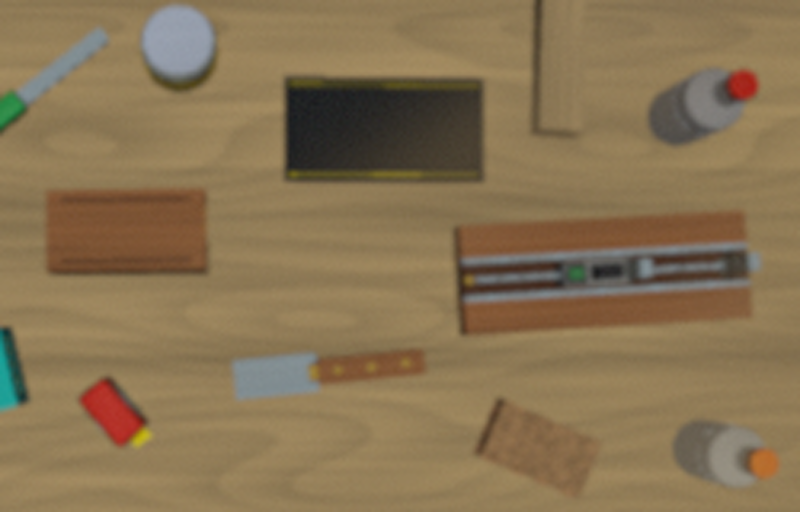

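```bash
python3 - <<'E'
from h import *
for n in ("top","side"):
    f=np.load(f"v0_{n}.npz"); X=cloud(n,f["d"])
    m=(X[...,2]>0.031)&(X[...,2]<0.043)&(X[...,0]>0.44)&(X[...,0]<0.63)&(X[...,1]>-0.44)&(X[...,1]<-0.05)
    k=cv2.morphologyEx(m.astype(np.uint8),cv2.MORPH_OPEN,np.ones((3,3)))>0
    nn,l,s,_=cv2.connectedComponentsWithStats(k.astype(np.uint8))
    P=X[k]
    print(n,"cal",cv2.minAreaRect(P[:,:2].astype(np.float32)),np.median(P[:,2]))
    # long edges fit: per y-bin min/max x
    b=np.round(P[:,1]/0.004).astype(int); E=[]
    for i in np.unique(b):
        q=P[b==i]; E.append((i*0.004,q[:,0].min(),q[:,0].max()))
    E=np.array(E); E=E[(E[:,0]>-0.35)&(E[:,0]<-0.13)]
    for j in (1,2):
        c=np.polyfit(E[:,0],E[:,j],1); print("edge",j,c,np.degrees(np.arctan(c[0])))
    for nm,y0,y1 in (("fixed",-0.40,-0.31),("jaw",-0.30,-0.22)):
        q=X[(X[...,2]>0.088)&(X[...,2]<0.103)&(abs(X[...,0]-0.535)<0.03)&(X[...,1]>y0)&(X[...,1]<y1)]
        print(nm,len(q),q.min(0),q.max(0),q.mean(0))
    q=X[(X[...,2]>0.060)&(X[...,2]<0.080)&(abs(X[...,0]-0.535)<0.03)&(X[...,1]>-0.25)&(X[...,1]<-0.18)]
    if len(q): print("thumb",len(q),q.min(0),q.max(0),q.mean(0))
    # knife handle
    q=X[(X[...,2]>0.020)&(X[...,2]<0.032)&(abs(X[...,0]-0.433)<0.05)&(X[...,1]>-0.08)&(X[...,1]<0.18)]
    print("handle",cv2.minAreaRect(q[:,:2].astype(np.float32)),len(q))
    q=X[(X[...,2]>0.009)&(X[...,2]<0.032)&(abs(X[...,0]-0.433)<0.05)&(X[...,1]>-0.08)&(X[...,1]<0.18)]
    print("knife",cv2.minAreaRect(q[:,:2].astype(np.float32)),len(q))
    q=X[(X[...,2]>0.070)&(X[...,2]<0.09)&(abs(X[...,0]-0.571)<0.06)&(X[...,1]>0.15)&(X[...,1]<0.36)]
    print("lid",cv2.minAreaRect(q[:,:2].astype(np.float32)),len(q),q[:,2].mean())
    q=X[(X[...,2]>-0.006)&(X[...,2]<0.006)&(X[...,0]>0.3)&(X[...,0]<0.8)&(abs(X[...,1])<0.4)]; print('bench',np.median(q[:,2]))
E
```

```text
top cal ((0.530643105506897, -0.22917385399341583), (0.11297038942575455, 0.29798826575279236), 3.0707297325134277) 0.03550027531339106
edge 1 [-0.05745045  0.46418734] -3.2880539520590903
edge 2 [-0.06003783  0.57069258] -3.435790295309303
fixed 26 [ 0.52899485 -0.36681391  0.08906505] [ 0.54520468 -0.3514889   0.0984467 ] [ 0.53657291 -0.35841527  0.09477746]
jaw 26 [ 0.52314482 -0.2572561   0.08856036] [ 0.53920849 -0.24343803  0.09960381] [ 0.5312294  -0.24992931  0.09492913]
thumb 58 [ 0.5216732  -0.24617182  0.06156227] [ 0.5404748  -0.20744564  0.07790672] [ 0.53090688 -0.22634288  0.06875238]
handle ((0.4354928135871887, 0.014878056943416595), (0.02594374492764473, 0.1177503690123558), 5.396639823913574) 249
knife ((0.4317745566368103, 0.05340610444545746), (0.03977128490805626, 0.19516734778881073), 5.389270782470703) 562
lid ((0.5710551142692566, 0.2558727264404297), (0.07894201576709747, 0.1537625640630722), 0.023751499131321907) 1277 0.07917794062600933
bench -0.0004272283157367789
side cal ((0.5307369232177734, -0.2311583161354065), (0.11448501795530319, 0.30374768376350
[... 217 characters left out ...]
89504  0.09936851] [ 0.53790959 -0.36207063  0.09446168]
jaw 32 [ 0.52163652 -0.25948339  0.08829626] [ 0.53990024 -0.24514309  0.09641354] [ 0.53058085 -0.25313236  0.093808  ]
thumb 36 [ 0.52135543 -0.24704412  0.06021836] [ 0.53740035 -0.20893339  0.07355288] [ 0.52671668 -0.22206009  0.06733121]
handle ((0.43851256370544434, -0.008458919823169708), (0.040789082646369934, 0.15645840764045715), 13.7528657913208) 184
knife ((0.43621522188186646, 0.035292476415634155), (0.044648341834545135, 0.23965035378932953), 8.9555082321167) 380
lid ((0.5705313682556152, 0.2546308934688568), (0.08371976017951965, 0.1634359210729599), 0.646536648273468) 582 0.0784707966772311
bench -0.0005305906095205758
```

Emit:
apply_moves:
  plan:
    - {"tz":-0.06}
    - {"tz":-0.12,"yaw":-0.16}
    - {"tz":-0.12,"yaw":-0.32}
    - {"tz":-0.12,"yaw":-0.48}
    - {"tz":-0.12,"yaw":-0.64}
    - {"tz":-0.12,"yaw":-0.8}
    - {"tz":-0.12,"yaw":-0.96}
    - {"tz":-0.12,"yaw":-1.12}
  force: 60

```text
schema error: expected keys tx, ty, tz, yaw, grip
```

Emit:
apply_moves:
  plan:
    - {"tx":0,"ty":0,"tz":-0.05,"yaw":-0.17,"grip":1}
    - {"tx":0,"ty":0,"tz":-0.09,"yaw":-0.35,"grip":1}
    - {"tx":0,"ty":0,"tz":-0.09,"yaw":-0.52,"grip":1}
    - {"tx":0,"ty":0,"tz":-0.09,"yaw":-0.7,"grip":1}
    - {"tx":0,"ty":0,"tz":-0.09,"yaw":-0.87,"grip":1}
    - {"tx":0,"ty":0,"tz":-0.09,"yaw":-1.04,"grip":1}
    - {"tx":0,"ty":0,"tz":-0.09,"yaw":-1.22,"grip":1}
    - {"tx":0,"ty":0,"tz":-0.09,"yaw":-1.393,"grip":1}
  force: 60

```text
time: 3.3
tool_pos: [0.141, -0.5057, 0.3167]
tool_rot: [3.142, -0.0, 1.671]
contact_force: [0.3, -0.2, -0.5]
opening: 0.0917
```

```bash
cat >> h.py <<'E'
def go(*targets):
    """targets (x,y,z,yaw_deg or None) -> shifts from present pose"""
    s=robot.observe(); p=s["tool_pos"]; y0=s["tool_rot"][2]
    c,n=np.cos(y0),np.sin(y0)
    print("at",np.round(p,4),"yaw",round(np.degrees(y0),2),"open",round(s["opening"],4),"F",np.round(s["contact_force"],1),"t",round(s["time"],2))
    for t in targets:
        d=np.array(t[:3])-p
        dy=0 if len(t)<4 or t[3] is None else (y0-np.radians(t[3]))
        dy=(dy+np.pi)%(2*np.pi)-np.pi
        print(t,"tx %.4f ty %.4f tz %.4f yaw %.4f"%(c*d[0]+n*d[1], n*d[0]-c*d[1], -d[2], dy))
E
python3 -c "
from h import *
go((.33,-.25,.317),(.4325,.046,.317,95.4))"
```

```text
at [ 0.141  -0.5057  0.3167] yaw 95.72 open 0.0917 F [ 0.3 -0.2 -0.5] t 3.3
(0.33, -0.25, 0.317) tx 0.2356 ty 0.2136 tz -0.0003 yaw 0.0000
(0.4325, 0.046, 0.317, 95.4) tx 0.5199 ty 0.3450 tz -0.0003 yaw 0.0056
```

Emit:
apply_moves:
  plan:
    - {"tx":0.047,"ty":0.043,"tz":0,"yaw":0,"grip":1}
    - {"tx":0.094,"ty":0.085,"tz":0,"yaw":0,"grip":1}
    - {"tx":0.141,"ty":0.128,"tz":0,"yaw":0,"grip":1}
    - {"tx":0.188,"ty":0.171,"tz":0,"yaw":0,"grip":1}
    - {"tx":0.236,"ty":0.214,"tz":0,"yaw":0,"grip":1}
    - {"tx":0.285,"ty":0.236,"tz":0,"yaw":0,"grip":1}
    - {"tx":0.342,"ty":0.262,"tz":0,"yaw":0,"grip":1}
    - {"tx":0.4,"ty":0.288,"tz":0,"yaw":0,"grip":1}
  force: 60

```text
time: 4.3
tool_pos: [0.3901, -0.0797, 0.3169]
tool_rot: [3.141, 0.001, 1.664]
contact_force: [0.9, -0.5, -0.2]
opening: 0.0921
```

```bash
python3 - <<'E'
from h import *
p,d=robot.read_camera("top"); crop(p,130,290,200,450,"t2.png")
X=cloud("top",d)
q=X[(X[...,2]>0.009)&(X[...,2]<0.032)&(abs(X[...,0]-0.433)<0.08)&(X[...,1]>-0.08)&(X[...,1]<0.2)]
print("knife",cv2.minAreaRect(q[:,:2].astype(np.float32)),len(q))
go((.4325,.046,.2,95.4))
E
```

```text
knife ((0.4315495193004608, 0.05335285887122154), (0.03981154412031174, 0.19527694582939148), 5.123973369598389) 557
at [ 0.3914 -0.0726  0.3171] yaw 95.75 open 0.0918 F [-0.5  3.8 -0.5] t 4.35
(0.4325, 0.046, 0.2, 95.4) tx 0.1139 ty 0.0528 tz 0.1171 yaw 0.0060
```

View pics/t2.png

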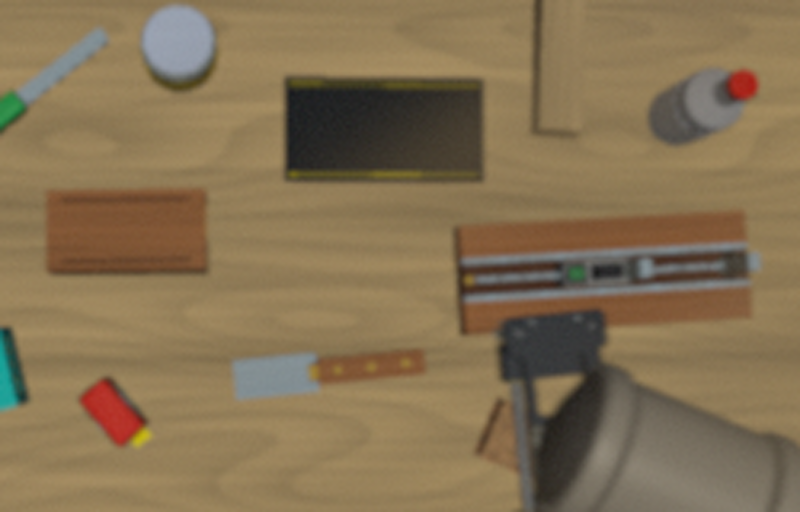

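Emit:
apply_moves:
  plan:
    - {"tx":0.04,"ty":0.018,"tz":0.03,"yaw":0,"grip":1}
    - {"tx":0.09,"ty":0.04,"tz":0.06,"yaw":0.006,"grip":1}
    - {"tx":0.114,"ty":0.053,"tz":0.1,"yaw":0.006,"grip":1}
    - {"tx":0.114,"ty":0.053,"tz":0.16,"yaw":0.006,"grip":1}
    - {"tx":0.114,"ty":0.053,"tz":0.21,"yaw":0.006,"grip":1}
    - {"tx":0.114,"ty":0.053,"tz":0.25,"yaw":0.006,"grip":1}
    - {"tx":0.114,"ty":0.053,"tz":0.25,"yaw":0.006,"grip":1}
  force: 60

```text
time: 5.22
tool_pos: [0.4299, 0.037, 0.0648]
tool_rot: [-3.136, -0.001, 1.659]
contact_force: [-0.0, -0.3, 0.3]
opening: 0.0917
```

```bash
python3 - <<'E'
from h import *
go((.4325,.046,.004,95.3))
E
```

```text
at [0.4299 0.037  0.0648] yaw 95.04 open 0.0917 F [-0.  -0.3  0.3] t 5.22
(0.4325, 0.046, 0.004, 95.3) tx 0.0088 ty 0.0034 tz 0.0608 yaw -0.0045
```

Emit:
apply_moves:
  plan:
    - {"tx":0.009,"ty":0.003,"tz":0.02,"yaw":-0.004,"grip":1}
    - {"tx":0.009,"ty":0.003,"tz":0.045,"yaw":-0.004,"grip":1}
    - {"tx":0.009,"ty":0.003,"tz":0.061,"yaw":-0.004,"grip":1}
    - {"tx":0.009,"ty":0.003,"tz":0.061,"yaw":-0.004,"grip":1}
    - {"tx":0.009,"ty":0.003,"tz":0.061,"yaw":-0.004,"grip":-1}
    - {"tx":0.009,"ty":0.003,"tz":0.061,"yaw":-0.004,"grip":-1}
    - {"tx":0.009,"ty":0.003,"tz":0.061,"yaw":-0.004,"grip":-1}
    - {"tx":0.009,"ty":0.003,"tz":0.061,"yaw":-0.004,"grip":-1}
  force: 60

```text
time: 6.22
tool_pos: [0.4342, 0.046, 0.006]
tool_rot: [3.141, 0.0, 1.663]
contact_force: [0.2, 0.7, -0.1]
opening: 0.0564
```

Emit:
apply_moves:
  plan:
    - {"tx":0,"ty":0,"tz":0,"yaw":0,"grip":-1}
    - {"tx":0,"ty":0,"tz":0,"yaw":0,"grip":-1}
    - {"tx":0,"ty":0,"tz":0,"yaw":0,"grip":-1}
    - {"tx":0,"ty":0,"tz":0,"yaw":0,"grip":-1}
  force: 60

```text
time: 6.72
tool_pos: [0.434, 0.0461, 0.0056]
tool_rot: [-3.141, 0.0, 1.663]
contact_force: [0.1, -0.2, 0.2]
opening: 0.0258
```

```bash
python3 - <<'E'
from h import *
go((.4325,.046,.034,95.3))
E
```

```text
at [0.434  0.0461 0.0056] yaw 95.27 open 0.0258 F [ 0.1 -0.2  0.2] t 6.72
(0.4325, 0.046, 0.034, 95.3) tx 0.0001 ty -0.0015 tz -0.0284 yaw -0.0005
```

Emit:
apply_moves:
  plan:
    - {"tx":0,"ty":0,"tz":-0.01,"yaw":0,"grip":-1}
    - {"tx":-0.005,"ty":0.02,"tz":-0.031,"yaw":0,"grip":-1}
    - {"tx":-0.005,"ty":0.06,"tz":-0.031,"yaw":0.04,"grip":-1}
    - {"tx":-0.005,"ty":0.1,"tz":-0.031,"yaw":0.07,"grip":-1}
    - {"tx":-0.008,"ty":0.136,"tz":-0.031,"yaw":0.092,"grip":-1}
    - {"tx":-0.008,"ty":0.136,"tz":-0.031,"yaw":0.092,"grip":-1}
    - {"tx":-0.008,"ty":0.136,"tz":-0.031,"yaw":0.092,"grip":-1}
  force: 60

```text
time: 7.6
tool_pos: [0.5689, 0.0506, 0.0366]
tool_rot: [-3.14, 0.0, 1.571]
contact_force: [-0.2, 0.3, -1.9]
opening: 0.0253
```

```bash
python3 - <<'E'
from h import *
p,d=robot.read_camera("top"); X=cloud("top",d); crop(p,150,270,200,350,"t3.png")
p,d=robot.read_camera("side"); crop(p,150,290,190,340,"s3.png")
q=X[(X[...,2]>0.03)&(X[...,2]<0.055)&(abs(X[...,0]-0.57)<0.04)&(X[...,1]>0.07)&(X[...,1]<0.17)]
print("blade",cv2.minAreaRect(q[:,:2].astype(np.float32)),len(q),np.median(q[:,2]),q.max(0),q.min(0))
q=X[(X[...,2]>0.070)&(X[...,2]<0.09)&(abs(X[...,0]-0.571)<0.06)&(X[...,1]>0.15)&(X[...,1]<0.36)]
print("lid",cv2.minAreaRect(q[:,:2].astype(np.float32)),len(q),q[:,2].mean(),q.min(0))
go((.571,.06,.0366,90),(.571,.088,.0366,90))
E
```

```text
blade ((0.5685891509056091, 0.1267118602991104), (0.0393633209168911, 0.05471121892333031), 0.043602604418992996) 214 0.04318344790679467 [0.58827219 0.15405259 0.05035656] [0.54890127 0.09935133 0.03585212]
lid ((0.5711938738822937, 0.2559339702129364), (0.15381616353988647, 0.07914553582668304), 89.91131591796875) 1279 0.0791398335947788 [0.53167024 0.17905009 0.07100027]
at [0.5689 0.0507 0.0367] yaw 90.01 open 0.0257 F [-0.5 -0.1 -1.8] t 7.7
(0.571, 0.06, 0.0366, 90) tx 0.0093 ty 0.0021 tz 0.0001 yaw 0.0002
(0.571, 0.088, 0.0366, 90) tx 0.0373 ty 0.0021 tz 0.0001 yaw 0.0002
```

View pics/t3.png

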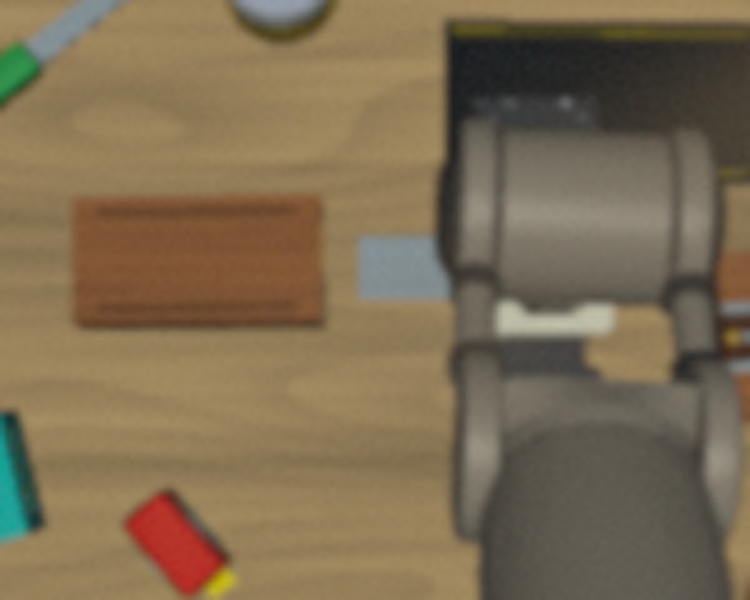

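View pics/s3.png

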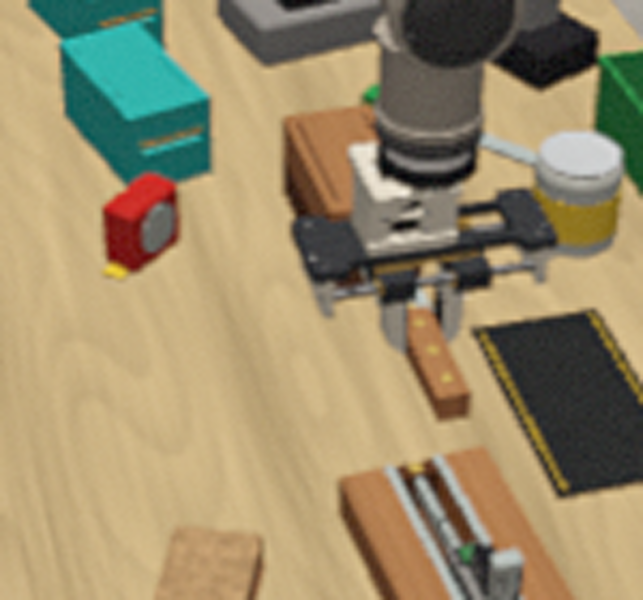

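Emit:
apply_moves:
  plan:
    - {"tx":0.008,"ty":0.002,"tz":0,"yaw":0,"grip":-1}
    - {"tx":0.016,"ty":0.002,"tz":0,"yaw":0,"grip":-1}
    - {"tx":0.024,"ty":0.002,"tz":0,"yaw":0,"grip":-1}
    - {"tx":0.032,"ty":0.002,"tz":0,"yaw":0,"grip":-1}
    - {"tx":0.039,"ty":0.002,"tz":0,"yaw":0,"grip":-1}
    - {"tx":0.039,"ty":0.002,"tz":0,"yaw":0,"grip":-1}
    - {"tx":0.039,"ty":0.002,"tz":0,"yaw":0,"grip":-1}
  force: 60

```text
time: 8.57
tool_pos: [0.5722, 0.0895, 0.0366]
tool_rot: [-3.142, 0.0, 1.571]
contact_force: [-0.5, -0.5, -0.2]
opening: 0.0256
```

```bash
python3 - <<'E'
from h import *
go((.571,.091,.0366,90))
# arc plan: inner slot edge (rel -150,6), tip kept d beyond it
y0=robot.observe()["tool_pos"][1]
for th in range(0,72,6):
    t=np.radians(th)
    e=np.array([78-150*np.cos(t)+6*np.sin(t), 40+150*np.sin(t)+6*np.cos(t)])
    print(th,np.round(e), "dx",round(e[0]+72,1),"dz",round(e[1]-46+2,1))
E
```

```text
at [0.5722 0.0895 0.0366] yaw 90.0 open 0.0256 F [-0.5 -0.5 -0.2] t 8.57
(0.571, 0.091, 0.0366, 90) tx 0.0015 ty -0.0012 tz 0.0000 yaw 0.0001
0 [-72.  46.] dx 0.0 dz 2.0
6 [-71.  62.] dx 1.4 dz 17.6
12 [-67.  77.] dx 4.5 dz 33.1
18 [-63.  92.] dx 9.2 dz 48.1
24 [-57. 106.] dx 15.4 dz 62.5
30 [-49. 120.] dx 23.1 dz 76.2
36 [-40. 133.] dx 32.2 dz 89.0
42 [-29. 145.] dx 42.5 dz 100.8
48 [-18. 155.] dx 54.1 dz 111.5
54 [ -5. 165.] dx 66.7 dz 120.9
60 [  8. 173.] dx 80.2 dz 128.9
66 [ 22. 179.] dx 94.5 dz 135.5
```

Emit:
apply_moves:
  plan:
    - {"tx":0,"ty":0,"tz":-0.006,"yaw":0,"grip":-1}
    - {"tx":0.001,"ty":0,"tz":-0.012,"yaw":0,"grip":-1}
    - {"tx":0.002,"ty":0,"tz":-0.018,"yaw":0,"grip":-1}
    - {"tx":0.003,"ty":0,"tz":-0.025,"yaw":0,"grip":-1}
    - {"tx":0.005,"ty":0,"tz":-0.033,"yaw":0,"grip":-1}
    - {"tx":0.009,"ty":0,"tz":-0.048,"yaw":0,"grip":-1}
    - {"tx":0.009,"ty":0,"tz":-0.048,"yaw":0,"grip":-1}
  force: 60

```text
time: 9.45
tool_pos: [0.5731, 0.0992, 0.0865]
tool_rot: [3.138, -0.0, 1.571]
contact_force: [-0.5, -0.6, -1.7]
opening: 0.0256
```

```bash
python3 - <<'E'
from h import *
p,d=robot.read_camera("side"); crop(p,150,290,190,340,"s4.png")
go()
E
```

```text
at [0.5728 0.099  0.0858] yaw 90.03 open 0.0253 F [-0.4 -1.1 -1.5] t 9.5
```

View pics/s4.png

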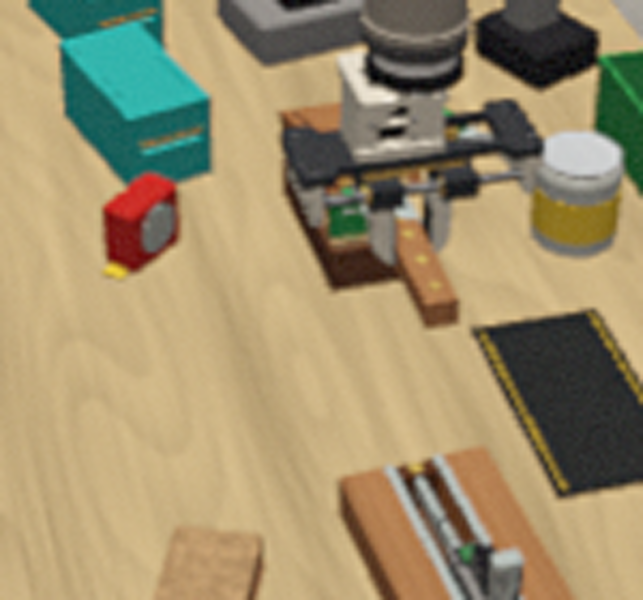

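Emit:
apply_moves:
  plan:
    - {"tx":0.006,"ty":0,"tz":-0.014,"yaw":0,"grip":-1}
    - {"tx":0.014,"ty":0,"tz":-0.028,"yaw":0,"grip":-1}
    - {"tx":0.023,"ty":0,"tz":-0.041,"yaw":0,"grip":-1}
    - {"tx":0.033,"ty":0,"tz":-0.053,"yaw":0,"grip":-1}
    - {"tx":0.045,"ty":0,"tz":-0.064,"yaw":0,"grip":-1}
    - {"tx":0.057,"ty":0,"tz":-0.074,"yaw":0,"grip":-1}
    - {"tx":0.071,"ty":0,"tz":-0.082,"yaw":0,"grip":-1}
    - {"tx":0.071,"ty":0,"tz":-0.082,"yaw":0,"grip":-1}
  force: 60

```text
time: 10.5
tool_pos: [0.5725, 0.1711, 0.1673]
tool_rot: [3.14, -0.001, 1.572]
contact_force: [-0.4, 1.0, -2.7]
opening: 0.0255
```

```bash
python3 - <<'E'
from h import *
p,d=robot.read_camera("side"); crop(p,110,270,190,340,"s5.png")
p,d=robot.read_camera("top"); crop(p,130,270,180,350,"t5.png")
go()
E
```

```text
at [0.5727 0.1697 0.1669] yaw 90.01 open 0.0259 F [ 0.3  0.4 -2.3] t 10.6
```

View pics/s5.png

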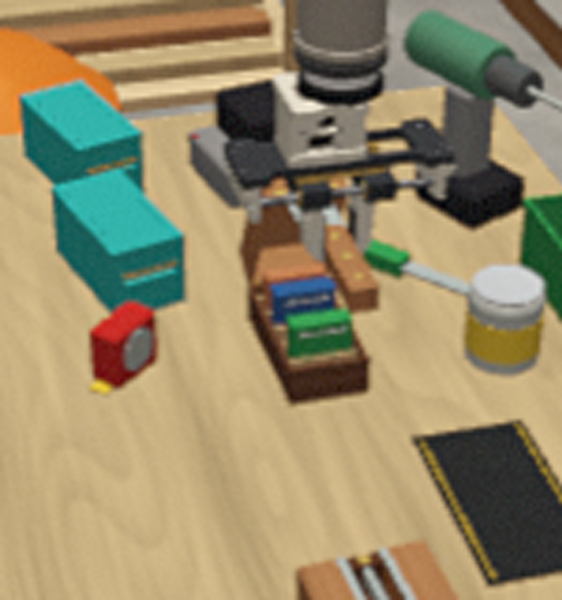

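View pics/t5.png

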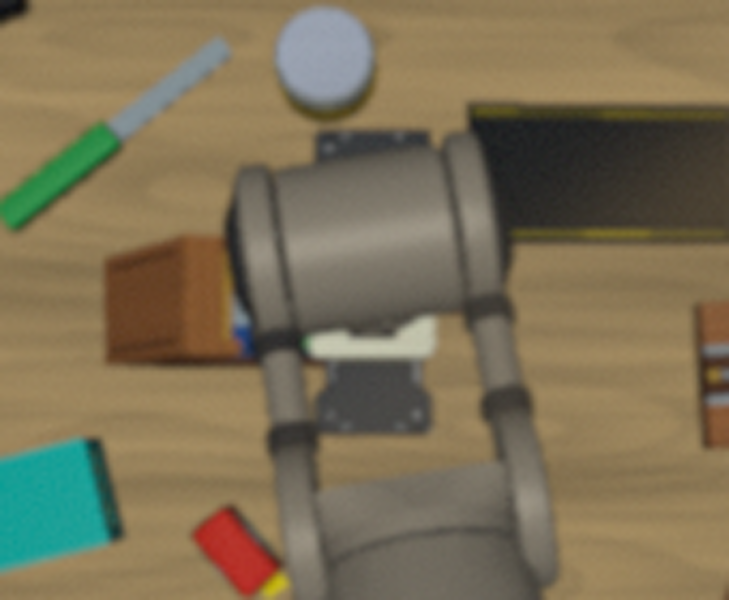

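Emit:
apply_moves:
  plan:
    - {"tx":0.015,"ty":0,"tz":0,"yaw":0,"grip":-1}
    - {"tx":0.03,"ty":0,"tz":0,"yaw":0,"grip":-1}
    - {"tx":0.045,"ty":0,"tz":0,"yaw":0,"grip":-1}
    - {"tx":0.06,"ty":0,"tz":0,"yaw":0,"grip":-1}
    - {"tx":0.075,"ty":0,"tz":0,"yaw":0,"grip":-1}
    - {"tx":0.09,"ty":0,"tz":0,"yaw":0,"grip":-1}
    - {"tx":0.1,"ty":0,"tz":0.003,"yaw":0,"grip":-1}
    - {"tx":0.1,"ty":0,"tz":0.003,"yaw":0,"grip":-1}
  force: 60

```text
time: 11.6
tool_pos: [0.5719, 0.2706, 0.1633]
tool_rot: [-3.141, -0.0, 1.572]
contact_force: [0.3, -0.9, -1.4]
opening: 0.0256
```

```bash
python3 - <<'E'
from h import *
p,d=robot.read_camera("side"); crop(p,90,270,170,340,"s6.png")
go()
E
```

```text
at [0.5721 0.2699 0.1635] yaw 90.03 open 0.026 F [ 0.3 -0.  -1. ] t 11.65
```

View pics/s6.png

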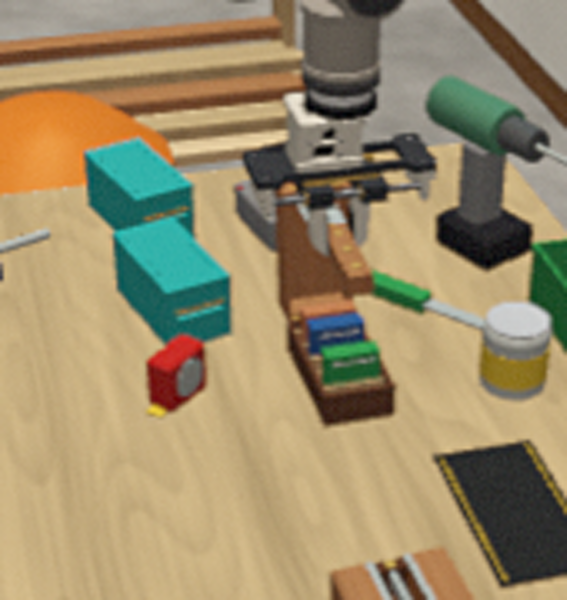

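Emit:
apply_moves:
  plan:
    - {"tx":0.007,"ty":0,"tz":0.006,"yaw":0,"grip":-1}
    - {"tx":0.015,"ty":0,"tz":0.012,"yaw":0,"grip":-1}
    - {"tx":0.023,"ty":0,"tz":0.016,"yaw":0,"grip":-1}
    - {"tx":0.031,"ty":0,"tz":0.02,"yaw":0,"grip":-1}
    - {"tx":0.038,"ty":0,"tz":0.02,"yaw":0,"grip":-1}
    - {"tx":0.038,"ty":0,"tz":0.02,"yaw":0,"grip":-1}
  force: 60

```text
time: 12.4
tool_pos: [0.5721, 0.3037, 0.143]
tool_rot: [-3.139, 0.008, 1.571]
contact_force: [-0.5, -16.6, 1.2]
opening: 0.0255
```

```bash
python3 - <<'E'
from h import *
p,d=robot.read_camera("side"); crop(p,90,270,170,340,"s7.png")
go((.572,.17,.165,90))
E
```

```text
at [0.5721 0.3037 0.1431] yaw 89.98 open 0.0257 F [  0.4 -16.3   0.5] t 12.45
(0.572, 0.17, 0.165, 90) tx -0.1337 ty -0.0000 tz -0.0219 yaw -0.0003
```

View pics/s7.png

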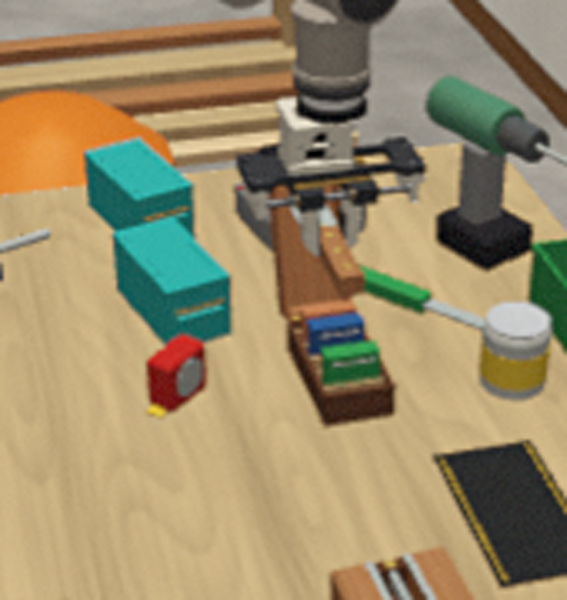

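Emit:
apply_moves:
  plan:
    - {"tx":-0.03,"ty":0,"tz":0,"yaw":0,"grip":-1}
    - {"tx":-0.08,"ty":0,"tz":0,"yaw":0,"grip":-1}
    - {"tx":-0.14,"ty":0,"tz":-0.01,"yaw":0,"grip":-1}
    - {"tx":-0.19,"ty":0.02,"tz":-0.02,"yaw":0,"grip":-1}
    - {"tx":-0.24,"ty":0.05,"tz":-0.02,"yaw":0,"grip":-1}
    - {"tx":-0.29,"ty":0.08,"tz":0,"yaw":0,"grip":-1}
    - {"tx":-0.318,"ty":0.112,"tz":0.04,"yaw":0,"grip":-1}
    - {"tx":-0.318,"ty":0.112,"tz":0.08,"yaw":0,"grip":-1}
  force: 60

```text
time: 13.45
tool_pos: [0.6863, -0.0131, 0.0624]
tool_rot: [3.139, 0.001, 1.567]
contact_force: [0.1, -0.2, -0.7]
opening: 0.0259
```

Emit:
apply_moves:
  plan:
    - {"tx":0,"ty":0,"tz":0,"yaw":0,"grip":-1}
    - {"tx":0,"ty":0,"tz":0,"yaw":0,"grip":-1}
  force: 60

```text
time: 13.7
tool_pos: [0.685, -0.0097, 0.0654]
tool_rot: [3.139, 0.0, 1.572]
contact_force: [-0.2, -0.3, -1.2]
opening: 0.0253
```

```bash
python3 - <<'E'
from h import *
p,d=robot.read_camera("side"); crop(p,110,290,190,380,"s8.png")
p,d=robot.read_camera("top"); crop(p,130,270,180,350,"t8.png")
go((.684,-.014,.0096,90))
E
```

```text
at [ 0.6855 -0.0098  0.0665] yaw 90.06 open 0.0256 F [ 1.   0.3 -0.3] t 13.8
(0.684, -0.014, 0.0096, 90) tx -0.0042 ty -0.0015 tz 0.0569 yaw 0.0010
```

View pics/s8.png

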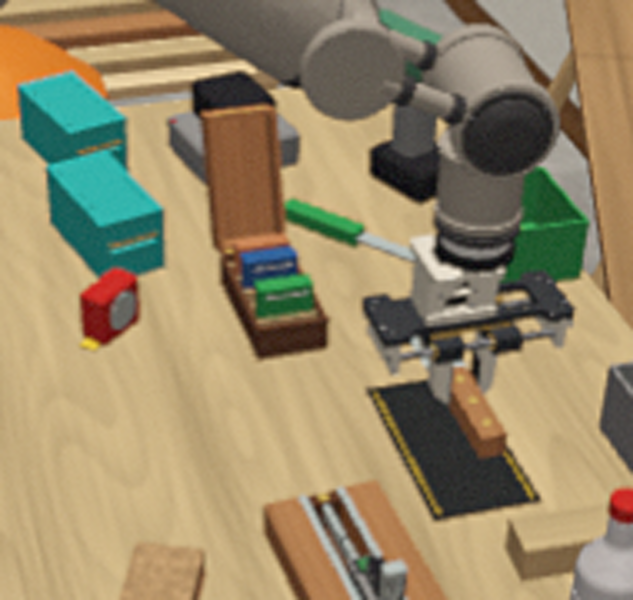

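View pics/t8.png

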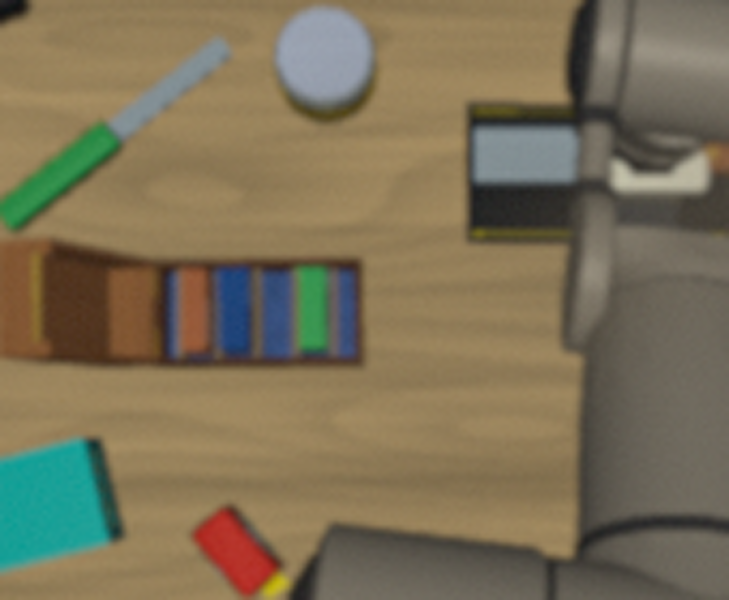

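Emit:
apply_moves:
  plan:
    - {"tx":-0.004,"ty":-0.002,"tz":0.02,"yaw":0,"grip":-1}
    - {"tx":-0.004,"ty":-0.002,"tz":0.04,"yaw":0,"grip":-1}
    - {"tx":-0.004,"ty":-0.002,"tz":0.05,"yaw":0,"grip":-1}
    - {"tx":-0.004,"ty":-0.002,"tz":0.055,"yaw":0,"grip":-1}
    - {"tx":-0.004,"ty":-0.002,"tz":0.057,"yaw":0,"grip":-1}
    - {"tx":-0.004,"ty":-0.002,"tz":0.057,"yaw":0,"grip":-1}
    - {"tx":-0.004,"ty":-0.002,"tz":0.057,"yaw":0,"grip":-1}
  force: 60

```text
time: 14.68
tool_pos: [0.6822, -0.0141, 0.0087]
tool_rot: [3.141, 0.0, 1.571]
contact_force: [-6.2, 0.2, 8.7]
opening: 0.0254
```

Emit:
apply_moves:
  plan:
    - {"tx":0,"ty":0,"tz":0,"yaw":0,"grip":0.2}
    - {"tx":0,"ty":0,"tz":0,"yaw":0,"grip":0.2}
    - {"tx":0,"ty":0,"tz":-0.001,"yaw":0,"grip":0.2}
    - {"tx":0,"ty":0,"tz":-0.02,"yaw":0,"grip":0.2}
    - {"tx":0,"ty":0,"tz":-0.07,"yaw":0,"grip":1}
    - {"tx":0,"ty":0,"tz":-0.12,"yaw":0,"grip":1}
    - {"tx":0,"ty":0,"tz":-0.16,"yaw":0,"grip":1}
    - {"tx":0,"ty":0,"tz":-0.16,"yaw":0,"grip":1}
  force: 30

```text
time: 15.68
tool_pos: [0.6844, -0.0146, 0.1729]
tool_rot: [3.132, 0.001, 1.571]
contact_force: [1.0, 0.6, -0.1]
opening: 0.0892
```

```bash
python3 - <<'E'
from h import *
p,d=robot.read_camera("top"); crop(p,130,270,180,350,"t9.png"); np.savez("v9.npz",p=p,d=d); X=cloud("top",d)
p,d=robot.read_camera("side"); crop(p,110,290,190,380,"s9.png")
Z=X[...,2]
q=(Z>0.06)&(Z<0.082)&(abs(X[...,0]-0.571)<0.045)&(X[...,1]>0.17)&(X[...,1]<0.34)
n,l,s,_=cv2.connectedComponentsWithStats(q.astype(np.uint8))
for i in range(1,n):
    if s[i,4]>20:
        P=X[l==i]; print(cv2.minAreaRect(P[:,:2].astype(np.float32)),P[:,2].mean(),s[i,4])
go((.571,.26,.2,90))
E
```

```text
((0.5704544186592102, 0.3017379343509674), (0.057669345289468765, 0.018543096259236336), 1.7515976428985596) 0.06826318401584348 118
((0.5720124840736389, 0.27242258191108704), (0.060320720076560974, 0.02221071533858776), 0.2508261799812317) 0.06846651820939866 146
((0.5732908248901367, 0.2141055464744568), (0.057628534734249115, 0.018871886655688286), 0.35898977518081665) 0.06830299500235885 122
at [ 0.6822 -0.0144  0.1678] yaw 90.0 open 0.0912 F [ 0.4 -1.2 -1.2] t 15.78
(0.571, 0.26, 0.2, 90) tx 0.2744 ty -0.1112 tz -0.0322 yaw 0.0000
```

View pics/s9.png

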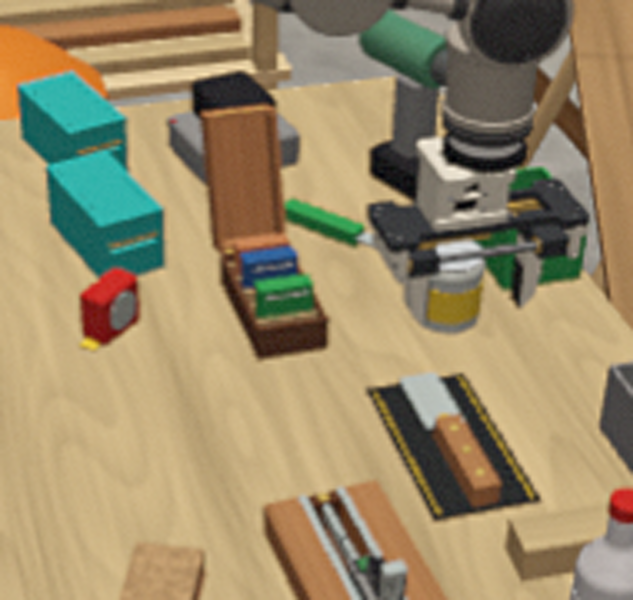

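View pics/t9.png

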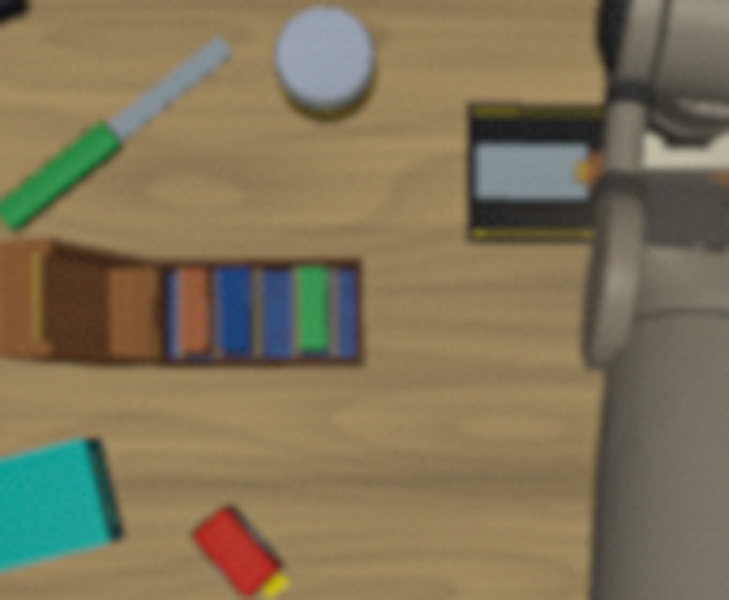

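Emit:
apply_moves:
  plan:
    - {"tx":0.05,"ty":-0.025,"tz":0,"yaw":0,"grip":1}
    - {"tx":0.1,"ty":-0.05,"tz":0,"yaw":0,"grip":1}
    - {"tx":0.15,"ty":-0.075,"tz":0,"yaw":0,"grip":1}
    - {"tx":0.2,"ty":-0.1,"tz":0,"yaw":0,"grip":1}
    - {"tx":0.228,"ty":-0.11,"tz":0,"yaw":0,"grip":1}
    - {"tx":0.228,"ty":-0.11,"tz":0.05,"yaw":0,"grip":1}
    - {"tx":0.228,"ty":-0.11,"tz":0.07,"yaw":0,"grip":1}
    - {"tx":0.228,"ty":-0.11,"tz":0.07,"yaw":0,"grip":1}
  force: 25

```text
time: 16.77
tool_pos: [0.5702, 0.2133, 0.0939]
tool_rot: [-3.135, 0.002, 1.571]
contact_force: [0.2, -0.8, 0.3]
opening: 0.0916
```

```bash
python3 - <<'E'
from h import *
go((.572,.2141,.045,90))
E
```

```text
at [0.5702 0.2133 0.0939] yaw 90.01 open 0.0916 F [ 0.2 -0.8  0.3] t 16.77
(0.572, 0.2141, 0.045, 90) tx 0.0008 ty 0.0018 tz 0.0489 yaw 0.0002
```

Emit:
apply_moves:
  plan:
    - {"tx":0.001,"ty":0.002,"tz":0.02,"yaw":0,"grip":1}
    - {"tx":0.001,"ty":0.002,"tz":0.038,"yaw":0,"grip":1}
    - {"tx":0.001,"ty":0.002,"tz":0.045,"yaw":0,"grip":1}
    - {"tx":0.001,"ty":0.002,"tz":0.045,"yaw":0,"grip":1}
    - {"tx":0.001,"ty":0.002,"tz":0.045,"yaw":0,"grip":1}
  force: 25

```text
time: 17.4
tool_pos: [0.5746, 0.2147, 0.0524]
tool_rot: [3.14, -0.0, 1.571]
contact_force: [0.4, 0.2, -0.4]
opening: 0.0919
```

Emit:
apply_moves:
  plan:
    - {"tx":0,"ty":-0.002,"tz":0.007,"yaw":0,"grip":1}
    - {"tx":0,"ty":-0.002,"tz":0.007,"yaw":0,"grip":1}
    - {"tx":0,"ty":-0.002,"tz":0.007,"yaw":0,"grip":-1}
    - {"tx":0,"ty":-0.002,"tz":0.007,"yaw":0,"grip":-1}
    - {"tx":0,"ty":-0.002,"tz":0.007,"yaw":0,"grip":-1}
    - {"tx":0,"ty":-0.002,"tz":0.007,"yaw":0,"grip":-1}
    - {"tx":0,"ty":-0.002,"tz":0.007,"yaw":0,"grip":-1}
    - {"tx":0,"ty":-0.002,"tz":0.007,"yaw":0,"grip":-1}
  force: 25

```text
time: 18.4
tool_pos: [0.5723, 0.2146, 0.0448]
tool_rot: [3.141, 0.0, 1.571]
contact_force: [0.7, 0.5, 0.9]
opening: 0.0599
```

```bash
python3 - <<'E'
from h import *
go((.572,.2141,.165,90),(.5369,-.340,.165,93.2),(.5369,-.340,.085,93.2))
E
```

```text
at [0.5723 0.2146 0.0448] yaw 90.0 open 0.0599 F [0.7 0.5 0.9] t 18.4
(0.572, 0.2141, 0.165, 90) tx -0.0005 ty -0.0003 tz -0.1202 yaw -0.0000
(0.5369, -0.34, 0.165, 93.2) tx -0.5546 ty -0.0354 tz -0.1202 yaw -0.0559
(0.5369, -0.34, 0.085, 93.2) tx -0.5546 ty -0.0354 tz -0.0402 yaw -0.0559
```

Emit:
apply_moves:
  plan:
    - {"tx":0,"ty":0,"tz":-0.03,"yaw":0,"grip":-1}
    - {"tx":0,"ty":0,"tz":-0.08,"yaw":0,"grip":-1}
    - {"tx":-0.03,"ty":0,"tz":-0.12,"yaw":0,"grip":-1}
    - {"tx":-0.085,"ty":-0.005,"tz":-0.13,"yaw":0,"grip":-1}
    - {"tx":-0.14,"ty":-0.01,"tz":-0.13,"yaw":0,"grip":-1}
    - {"tx":-0.2,"ty":-0.015,"tz":-0.13,"yaw":0,"grip":-1}
    - {"tx":-0.26,"ty":-0.02,"tz":-0.13,"yaw":0,"grip":-1}
    - {"tx":-0.32,"ty":-0.025,"tz":-0.13,"yaw":0,"grip":-1}
  force: 25

```text
time: 19.4
tool_pos: [0.5467, -0.1071, 0.1747]
tool_rot: [3.142, -0.0, 1.571]
contact_force: [0.5, 0.5, -0.7]
opening: 0.06
```

Emit:
apply_moves:
  plan:
    - {"tx":-0.06,"ty":-0.002,"tz":0,"yaw":-0.02,"grip":-1}
    - {"tx":-0.12,"ty":-0.005,"tz":0,"yaw":-0.04,"grip":-1}
    - {"tx":-0.18,"ty":-0.008,"tz":0,"yaw":-0.056,"grip":-1}
    - {"tx":-0.22,"ty":-0.01,"tz":0.01,"yaw":-0.056,"grip":-1}
    - {"tx":-0.235,"ty":-0.01,"tz":0.05,"yaw":-0.056,"grip":-1}
    - {"tx":-0.235,"ty":-0.01,"tz":0.07,"yaw":-0.056,"grip":-1}
    - {"tx":-0.235,"ty":-0.01,"tz":0.07,"yaw":-0.056,"grip":-1}
    - {"tx":-0.235,"ty":-0.01,"tz":0.07,"yaw":-0.056,"grip":-1}
  force: 25

```text
time: 20.4
tool_pos: [0.5377, -0.3405, 0.1058]
tool_rot: [3.141, 0.001, 1.627]
contact_force: [-0.4, 0.3, -0.6]
opening: 0.0598
```

```bash
python3 - <<'E'
from h import *
go((.5369,-.340,.0755,93.2))
p,d=robot.read_camera("side"); crop(p,220,360,220,400,"s10.png")
p,d=robot.read_camera("top"); crop(p,130,290,330,470,"t10.png")
E
```

```text
at [ 0.5377 -0.3405  0.1058] yaw 93.23 open 0.0598 F [-0.4  0.3 -0.6] t 20.4
(0.5369, -0.34, 0.0755, 93.2) tx 0.0005 ty -0.0008 tz 0.0303 yaw 0.0005
```

View pics/s10.png

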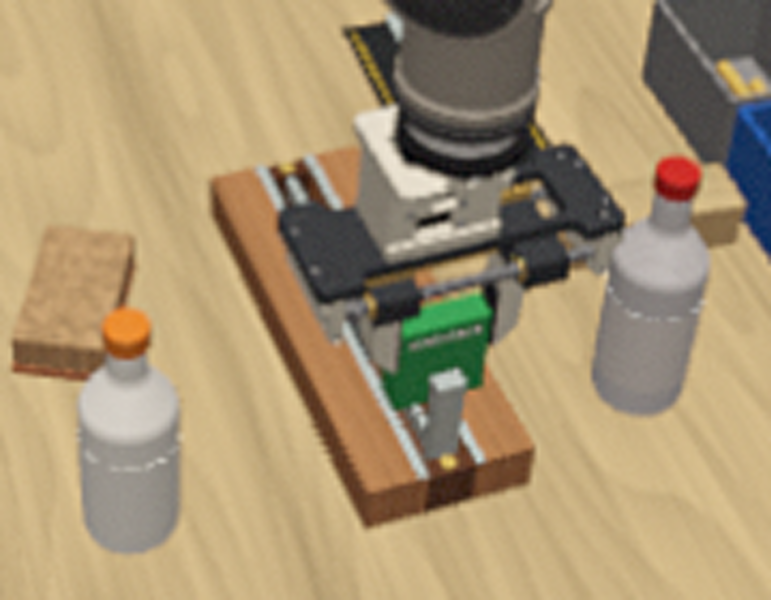

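Emit:
apply_moves:
  plan:
    - {"tx":0,"ty":-0.001,"tz":0.015,"yaw":0,"grip":-1}
    - {"tx":0,"ty":-0.001,"tz":0.025,"yaw":0,"grip":-1}
    - {"tx":0,"ty":-0.001,"tz":0.028,"yaw":0,"grip":-1}
    - {"tx":0,"ty":-0.001,"tz":0.03,"yaw":0,"grip":-1}
    - {"tx":0,"ty":-0.001,"tz":0.0305,"yaw":0,"grip":-1}
    - {"tx":0,"ty":-0.001,"tz":0.0305,"yaw":0,"grip":-1}
  force: 25

```text
time: 21.25
tool_pos: [0.5362, -0.3405, 0.0748]
tool_rot: [3.141, 0.0, 1.627]
contact_force: [-2.0, 0.9, 4.3]
opening: 0.0596
```

Emit:
apply_moves:
  plan:
    - {"tx":0,"ty":0,"tz":0,"yaw":0,"grip":0.7}
    - {"tx":0,"ty":0,"tz":0,"yaw":0,"grip":1}
    - {"tx":0,"ty":0,"tz":0,"yaw":0,"grip":1}
    - {"tx":0,"ty":0,"tz":-0.02,"yaw":0,"grip":1}
    - {"tx":0,"ty":0,"tz":-0.06,"yaw":0,"grip":1}
    - {"tx":0.02,"ty":0,"tz":-0.1,"yaw":0,"grip":1}
    - {"tx":0.07,"ty":0,"tz":-0.1,"yaw":0.02,"grip":1}
    - {"tx":0.13,"ty":0.01,"tz":-0.1,"yaw":0.056,"grip":1}
  force: 25

```text
time: 22.25
tool_pos: [0.5387, -0.2097, 0.1747]
tool_rot: [3.14, 0.001, 1.567]
contact_force: [0.9, 0.1, -0.3]
opening: 0.0921
```

```bash
python3 - <<'E'
from h import *
go((.572,.272,.165,90))
p,d=robot.read_camera("side"); crop(p,220,360,220,400,"s11.png")
p,d=robot.read_camera("top"); crop(p,130,290,330,470,"t11.png"); X=cloud("top",d)
q=X[(X[...,2]>0.09)&(X[...,2]<0.11)&(abs(X[...,0]-0.535)<0.05)&(X[...,1]>-.352)&(X[...,1]<-.32)]
print(len(q), cv2.minAreaRect(q[:,:2].astype(np.float32)))
E
```

```text
at [ 0.5387 -0.2097  0.1747] yaw 89.8 open 0.0921 F [ 0.9  0.1 -0.3] t 22.25
(0.572, 0.272, 0.165, 90) tx 0.4818 ty 0.0316 tz 0.0097 yaw -0.0034
3 ((0.5071015357971191, -0.3446570336818695), (0.00027310452423989773, 0.004920083098113537), 1.2064578533172607)
```

View pics/s11.png

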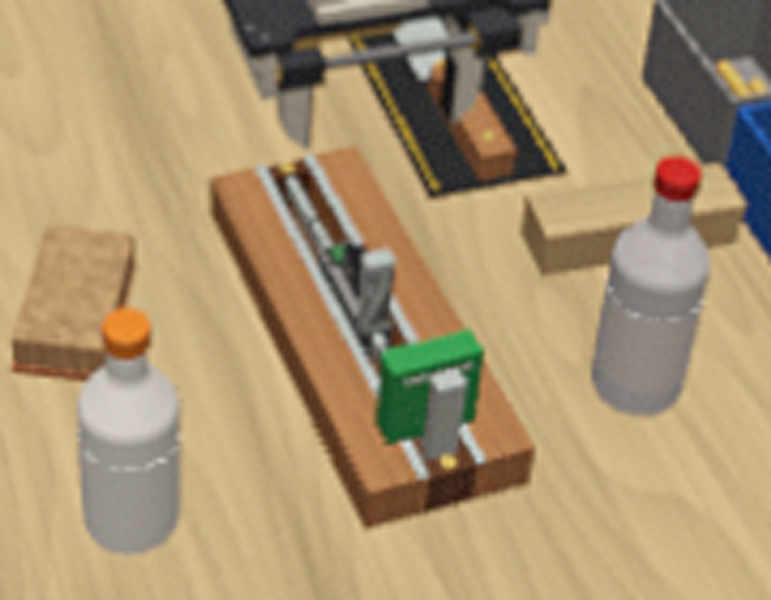

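View pics/t11.png

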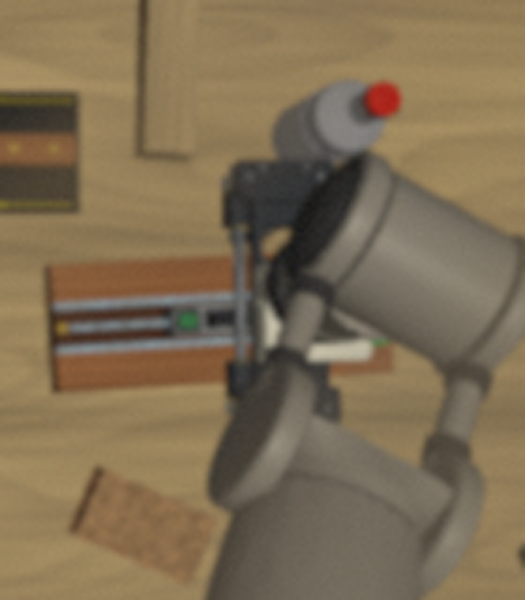

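Emit:
apply_moves:
  plan:
    - {"tx":0.06,"ty":0.004,"tz":0,"yaw":0,"grip":1}
    - {"tx":0.12,"ty":0.008,"tz":0,"yaw":0,"grip":1}
    - {"tx":0.18,"ty":0.012,"tz":0,"yaw":0,"grip":1}
    - {"tx":0.24,"ty":0.016,"tz":0,"yaw":0,"grip":1}
    - {"tx":0.3,"ty":0.02,"tz":0,"yaw":0,"grip":1}
    - {"tx":0.36,"ty":0.024,"tz":0,"yaw":0,"grip":1}
    - {"tx":0.42,"ty":0.028,"tz":0,"yaw":0,"grip":1}
    - {"tx":0.46,"ty":0.032,"tz":0,"yaw":0,"grip":1}
  force: 25

```text
time: 23.35
tool_pos: [0.571, 0.2523, 0.174]
tool_rot: [3.141, -0.0, 1.573]
contact_force: [0.3, -0.8, -0.0]
opening: 0.0912
```

Emit:
apply_moves:
  plan:
    - {"tx":0.015,"ty":0,"tz":0.03,"yaw":0,"grip":1}
    - {"tx":0.021,"ty":0,"tz":0.07,"yaw":0,"grip":1}
    - {"tx":0.021,"ty":0,"tz":0.08,"yaw":0,"grip":1}
    - {"tx":0.021,"ty":0,"tz":0.08,"yaw":0,"grip":1}
    - {"tx":0.021,"ty":0,"tz":0.08,"yaw":0,"grip":1}
  force: 25

```text
time: 23.98
tool_pos: [0.5721, 0.2707, 0.096]
tool_rot: [3.139, -0.001, 1.57]
contact_force: [-0.2, -0.0, -1.2]
opening: 0.0917
```

```bash
python3 - <<'E'
from h import *
go((.572,.2724,.0448,90))
E
```

```text
at [0.5721 0.2707 0.096 ] yaw 89.96 open 0.0917 F [-0.2 -0.  -1.2] t 23.98
(0.572, 0.2724, 0.0448, 90) tx 0.0017 ty -0.0001 tz 0.0512 yaw -0.0007
```

Emit:
apply_moves:
  plan:
    - {"tx":0.002,"ty":0,"tz":0.025,"yaw":0,"grip":1}
    - {"tx":0.002,"ty":0,"tz":0.04,"yaw":0,"grip":1}
    - {"tx":0.002,"ty":0,"tz":0.05,"yaw":0,"grip":1}
    - {"tx":0.002,"ty":0,"tz":0.05,"yaw":0,"grip":1}
    - {"tx":0.002,"ty":0,"tz":0.05,"yaw":0,"grip":-1}
    - {"tx":0.002,"ty":0,"tz":0.05,"yaw":0,"grip":-1}
    - {"tx":0.002,"ty":0,"tz":0.05,"yaw":0,"grip":-1}
    - {"tx":0.002,"ty":0,"tz":0.05,"yaw":0,"grip":-1}
  force: 25

```text
time: 24.98
tool_pos: [0.5711, 0.2729, 0.0445]
tool_rot: [3.141, -0.0, 1.571]
contact_force: [0.9, -0.3, 0.0]
opening: 0.0598
```

Emit:
apply_moves:
  plan:
    - {"tx":0,"ty":0,"tz":0,"yaw":0,"grip":-1}
    - {"tx":0,"ty":0,"tz":0,"yaw":0,"grip":-1}
    - {"tx":0,"ty":0,"tz":0,"yaw":0,"grip":-1}
  force: 25

```text
time: 25.35
tool_pos: [0.5711, 0.273, 0.0445]
tool_rot: [3.141, -0.0, 1.571]
contact_force: [0.2, -0.4, 4.0]
opening: 0.0596
```

```bash
python3 - <<'E'
from h import *
go((.5354,-.3131,.175,93.2))
E
```

```text
at [0.5711 0.273  0.0445] yaw 90.0 open 0.0596 F [ 0.2 -0.4  4. ] t 25.35
(0.5354, -0.3131, 0.175, 93.2) tx -0.5861 ty -0.0357 tz -0.1305 yaw -0.0559
```

Emit:
apply_moves:
  plan:
    - {"tx":0,"ty":0,"tz":-0.03,"yaw":0,"grip":-1}
    - {"tx":0,"ty":0,"tz":-0.08,"yaw":0,"grip":-1}
    - {"tx":-0.03,"ty":0,"tz":-0.12,"yaw":0,"grip":-1}
    - {"tx":-0.085,"ty":-0.005,"tz":-0.13,"yaw":0,"grip":-1}
    - {"tx":-0.14,"ty":-0.01,"tz":-0.13,"yaw":0,"grip":-1}
    - {"tx":-0.2,"ty":-0.015,"tz":-0.13,"yaw":0,"grip":-1}
    - {"tx":-0.26,"ty":-0.02,"tz":-0.13,"yaw":0,"grip":-1}
    - {"tx":-0.32,"ty":-0.025,"tz":-0.13,"yaw":0,"grip":-1}
  force: 25

```text
time: 26.35
tool_pos: [0.5453, -0.0488, 0.174]
tool_rot: [-3.141, -0.0, 1.571]
contact_force: [1.0, -0.1, -0.2]
opening: 0.0598
```

Emit:
apply_moves:
  plan:
    - {"tx":-0.06,"ty":-0.002,"tz":0,"yaw":-0.02,"grip":-1}
    - {"tx":-0.12,"ty":-0.005,"tz":0,"yaw":-0.04,"grip":-1}
    - {"tx":-0.18,"ty":-0.008,"tz":0,"yaw":-0.056,"grip":-1}
    - {"tx":-0.23,"ty":-0.01,"tz":0,"yaw":-0.056,"grip":-1}
    - {"tx":-0.263,"ty":-0.011,"tz":0,"yaw":-0.056,"grip":-1}
    - {"tx":-0.263,"ty":-0.011,"tz":0.03,"yaw":-0.056,"grip":-1}
    - {"tx":-0.263,"ty":-0.011,"tz":0.03,"yaw":-0.056,"grip":-1}
    - {"tx":-0.263,"ty":-0.011,"tz":0.03,"yaw":-0.056,"grip":-1}
  force: 25

```text
time: 27.35
tool_pos: [0.5352, -0.3098, 0.1448]
tool_rot: [3.141, 0.0, 1.627]
contact_force: [-0.1, 0.1, 0.3]
opening: 0.0597
```

```bash
python3 - <<'E'
from h import *
go((.5354,-.3131,.0748,93.2))
E
```

```text
at [ 0.5352 -0.3098  0.1448] yaw 93.24 open 0.0597 F [-0.1  0.1  0.3] t 27.35
(0.5354, -0.3131, 0.0748, 93.2) tx -0.0033 ty 0.0000 tz 0.0700 yaw 0.0007
```

Emit:
apply_moves:
  plan:
    - {"tx":-0.003,"ty":0,"tz":0.03,"yaw":0,"grip":-1}
    - {"tx":-0.003,"ty":0,"tz":0.055,"yaw":0,"grip":-1}
    - {"tx":-0.003,"ty":0,"tz":0.065,"yaw":0,"grip":-1}
    - {"tx":-0.003,"ty":0,"tz":0.068,"yaw":0,"grip":-1}
    - {"tx":-0.003,"ty":0,"tz":0.07,"yaw":0,"grip":-1}
    - {"tx":-0.003,"ty":0,"tz":0.0705,"yaw":0,"grip":-1}
    - {"tx":-0.003,"ty":0,"tz":0.0705,"yaw":0,"grip":-1}
  force: 25

```text
time: 28.22
tool_pos: [0.5355, -0.3133, 0.0745]
tool_rot: [3.14, 0.001, 1.627]
contact_force: [0.5, -0.2, 0.5]
opening: 0.0598
```

Emit:
apply_moves:
  plan:
    - {"tx":0,"ty":0,"tz":0,"yaw":0,"grip":0.7}
    - {"tx":0,"ty":0,"tz":0,"yaw":0,"grip":1}
    - {"tx":0,"ty":0,"tz":0,"yaw":0,"grip":1}
    - {"tx":0,"ty":0,"tz":-0.02,"yaw":0,"grip":1}
    - {"tx":0,"ty":0,"tz":-0.06,"yaw":0,"grip":1}
    - {"tx":0.02,"ty":0,"tz":-0.1,"yaw":0,"grip":1}
    - {"tx":0.07,"ty":0,"tz":-0.1,"yaw":0.02,"grip":1}
    - {"tx":0.13,"ty":0.01,"tz":-0.1,"yaw":0.056,"grip":1}
  force: 25

```text
time: 29.22
tool_pos: [0.5375, -0.1823, 0.1744]
tool_rot: [3.14, 0.001, 1.567]
contact_force: [0.2, 0.5, 0.3]
opening: 0.0918
```

```bash
python3 - <<'E'
from h import *
go((.571,.302,.165,90))
p,d=robot.read_camera("side"); crop(p,220,360,220,400,"s12.png")
E
```

```text
at [ 0.5375 -0.1823  0.1744] yaw 89.81 open 0.0918 F [0.2 0.5 0.3] t 29.23
(0.571, 0.302, 0.165, 90) tx 0.4844 ty 0.0319 tz 0.0094 yaw -0.0033
```

View pics/s12.png

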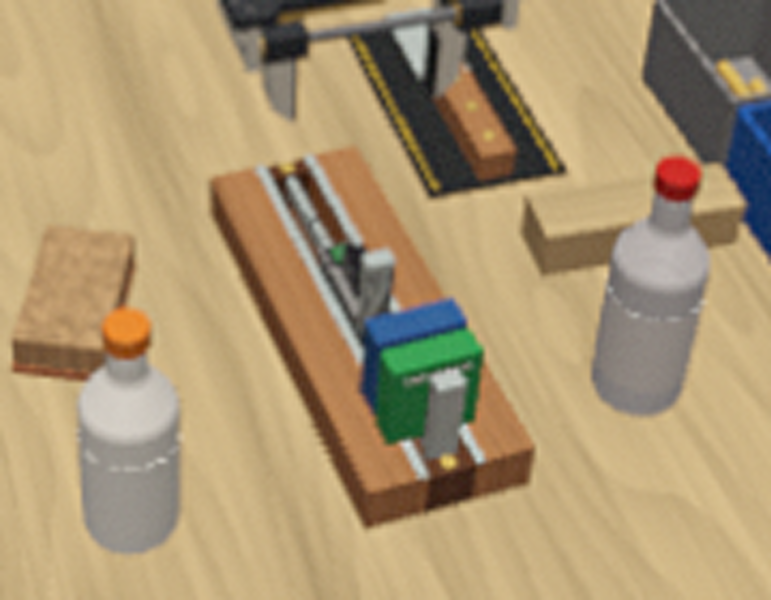

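Emit:
apply_moves:
  plan:
    - {"tx":0.06,"ty":0.004,"tz":0,"yaw":0,"grip":1}
    - {"tx":0.12,"ty":0.008,"tz":0,"yaw":0,"grip":1}
    - {"tx":0.18,"ty":0.012,"tz":0,"yaw":0,"grip":1}
    - {"tx":0.24,"ty":0.016,"tz":0,"yaw":0,"grip":1}
    - {"tx":0.3,"ty":0.02,"tz":0,"yaw":0,"grip":1}
    - {"tx":0.36,"ty":0.024,"tz":0,"yaw":0,"grip":1}
    - {"tx":0.42,"ty":0.028,"tz":0,"yaw":0,"grip":1}
    - {"tx":0.465,"ty":0.032,"tz":0,"yaw":0,"grip":1}
  force: 25

```text
time: 30.28
tool_pos: [0.5695, 0.2847, 0.1736]
tool_rot: [3.142, -0.0, 1.572]
contact_force: [1.1, -0.0, -0.1]
opening: 0.0916
```

Emit:
apply_moves:
  plan:
    - {"tx":0.015,"ty":0,"tz":0.03,"yaw":0,"grip":1}
    - {"tx":0.02,"ty":0,"tz":0.07,"yaw":0,"grip":1}
    - {"tx":0.02,"ty":0,"tz":0.08,"yaw":0,"grip":1}
    - {"tx":0.02,"ty":0,"tz":0.08,"yaw":0,"grip":1}
    - {"tx":0.02,"ty":0,"tz":0.08,"yaw":0,"grip":1}
  force: 25

```text
time: 30.9
tool_pos: [0.571, 0.3021, 0.0956]
tool_rot: [3.139, -0.001, 1.57]
contact_force: [-0.1, 1.1, 0.2]
opening: 0.0917
```

```bash
python3 - <<'E'
from h import *
go((.571,.3015,.0448,90))
E
```

```text
at [0.571  0.3021 0.0956] yaw 89.96 open 0.0917 F [-0.1  1.1  0.2] t 30.9
(0.571, 0.3015, 0.0448, 90) tx -0.0006 ty 0.0000 tz 0.0508 yaw -0.0006
```

Emit:
apply_moves:
  plan:
    - {"tx":-0.001,"ty":0,"tz":0.025,"yaw":0,"grip":1}
    - {"tx":-0.001,"ty":0,"tz":0.04,"yaw":0,"grip":1}
    - {"tx":-0.001,"ty":0,"tz":0.05,"yaw":0,"grip":1}
    - {"tx":-0.001,"ty":0,"tz":0.05,"yaw":0,"grip":1}
    - {"tx":-0.001,"ty":0,"tz":0.05,"yaw":0,"grip":-1}
    - {"tx":-0.001,"ty":0,"tz":0.05,"yaw":0,"grip":-1}
    - {"tx":-0.001,"ty":0,"tz":0.05,"yaw":0,"grip":-1}
    - {"tx":-0.001,"ty":0,"tz":0.05,"yaw":0,"grip":-1}
  force: 25

```text
time: 31.9
tool_pos: [0.5701, 0.3013, 0.044]
tool_rot: [3.141, -0.0, 1.571]
contact_force: [0.1, -0.5, 0.9]
opening: 0.0595
```

Emit:
apply_moves:
  plan:
    - {"tx":0,"ty":0,"tz":0,"yaw":0,"grip":-1}
    - {"tx":0,"ty":0,"tz":0,"yaw":0,"grip":-1}
    - {"tx":0,"ty":0,"tz":0,"yaw":0,"grip":-1}
  force: 25

```text
time: 32.28
tool_pos: [0.57, 0.3013, 0.044]
tool_rot: [3.141, -0.0, 1.571]
contact_force: [0.6, 0.4, 2.7]
opening: 0.0596
```

```bash
python3 - <<'E'
from h import *
go((.5339,-.2871,.175,93.2))
E
```

```text
at [0.57   0.3013 0.044 ] yaw 90.0 open 0.0596 F [0.6 0.4 2.7] t 32.27
(0.5339, -0.2871, 0.175, 93.2) tx -0.5884 ty -0.0361 tz -0.1310 yaw -0.0559
```

Emit:
apply_moves:
  plan:
    - {"tx":0,"ty":0,"tz":-0.03,"yaw":0,"grip":-1}
    - {"tx":0,"ty":0,"tz":-0.08,"yaw":0,"grip":-1}
    - {"tx":-0.03,"ty":0,"tz":-0.12,"yaw":0,"grip":-1}
    - {"tx":-0.085,"ty":-0.005,"tz":-0.13,"yaw":0,"grip":-1}
    - {"tx":-0.14,"ty":-0.01,"tz":-0.13,"yaw":0,"grip":-1}
    - {"tx":-0.2,"ty":-0.015,"tz":-0.13,"yaw":0,"grip":-1}
    - {"tx":-0.26,"ty":-0.02,"tz":-0.13,"yaw":0,"grip":-1}
    - {"tx":-0.32,"ty":-0.025,"tz":-0.13,"yaw":0,"grip":-1}
  force: 25

```text
time: 33.28
tool_pos: [0.544, -0.0205, 0.1734]
tool_rot: [-3.141, -0.0, 1.571]
contact_force: [0.6, -0.6, -1.3]
opening: 0.0598
```

Emit:
apply_moves:
  plan:
    - {"tx":-0.06,"ty":-0.002,"tz":0,"yaw":-0.02,"grip":-1}
    - {"tx":-0.12,"ty":-0.005,"tz":0,"yaw":-0.04,"grip":-1}
    - {"tx":-0.18,"ty":-0.008,"tz":0,"yaw":-0.056,"grip":-1}
    - {"tx":-0.23,"ty":-0.01,"tz":0,"yaw":-0.056,"grip":-1}
    - {"tx":-0.268,"ty":-0.011,"tz":0,"yaw":-0.056,"grip":-1}
    - {"tx":-0.268,"ty":-0.011,"tz":0.03,"yaw":-0.056,"grip":-1}
    - {"tx":-0.268,"ty":-0.011,"tz":0.03,"yaw":-0.056,"grip":-1}
    - {"tx":-0.268,"ty":-0.011,"tz":0.03,"yaw":-0.056,"grip":-1}
  force: 25

```text
time: 34.28
tool_pos: [0.534, -0.2863, 0.1442]
tool_rot: [3.142, 0.0, 1.627]
contact_force: [-0.1, 1.1, -0.1]
opening: 0.0598
```

```bash
python3 - <<'E'
from h import *
go((.5339,-.2871,.0742,93.2))
E
```

```text
at [ 0.534  -0.2863  0.1442] yaw 93.24 open 0.0598 F [-0.1  1.1 -0.1] t 34.27
(0.5339, -0.2871, 0.0742, 93.2) tx -0.0007 ty -0.0001 tz 0.0700 yaw 0.0008
```

Emit:
apply_moves:
  plan:
    - {"tx":-0.001,"ty":0,"tz":0.03,"yaw":0,"grip":-1}
    - {"tx":-0.001,"ty":0,"tz":0.055,"yaw":0,"grip":-1}
    - {"tx":-0.001,"ty":0,"tz":0.065,"yaw":0,"grip":-1}
    - {"tx":-0.001,"ty":0,"tz":0.068,"yaw":0,"grip":-1}
    - {"tx":-0.001,"ty":0,"tz":0.07,"yaw":0,"grip":-1}
    - {"tx":-0.001,"ty":0,"tz":0.0705,"yaw":0,"grip":-1}
    - {"tx":-0.001,"ty":0,"tz":0.0705,"yaw":0,"grip":-1}
  force: 25

```text
time: 35.15
tool_pos: [0.5343, -0.288, 0.074]
tool_rot: [3.14, 0.001, 1.627]
contact_force: [0.9, -0.4, 1.9]
opening: 0.0594
```

Emit:
apply_moves:
  plan:
    - {"tx":0,"ty":0,"tz":0,"yaw":0,"grip":0.7}
    - {"tx":0,"ty":0,"tz":0,"yaw":0,"grip":1}
    - {"tx":0,"ty":0,"tz":0,"yaw":0,"grip":1}
    - {"tx":0,"ty":0,"tz":-0.02,"yaw":0,"grip":1}
    - {"tx":0,"ty":0,"tz":-0.06,"yaw":0,"grip":1}
    - {"tx":0.02,"ty":0,"tz":-0.1,"yaw":0,"grip":1}
    - {"tx":0.07,"ty":0,"tz":-0.1,"yaw":0,"grip":1}
    - {"tx":0.13,"ty":0,"tz":-0.1,"yaw":0,"grip":1}
  force: 25

```text
time: 36.15
tool_pos: [0.5266, -0.1574, 0.1737]
tool_rot: [3.14, 0.001, 1.625]
contact_force: [0.6, 0.6, -0.4]
opening: 0.0919
```

```bash
python3 - <<'E'
from h import *
go((.529,-.218,.1,93.2))
p,d=robot.read_camera("side"); crop(p,220,360,220,400,"s13.png")
for n in ("side","top"):
  p,d=robot.read_camera(n)
  print(n,[(o["confidence"],o["pixel"],onplane(n,[o["pixel"]],0.070)) for o in robot.tip_of("thumb_rest",n)[:2]])
E
```

```text
at [ 0.5266 -0.1574  0.1737] yaw 93.1 open 0.0919 F [ 0.6  0.6 -0.4] t 36.15
(0.529, -0.218, 0.1, 93.2) tx -0.0607 ty -0.0008 tz 0.0737 yaw -0.0018
side [(0.49, [278.9, 303.9], array([[ 0.53345729, -0.21965801,  0.07      ]]))]
top []
```

View pics/s13.png

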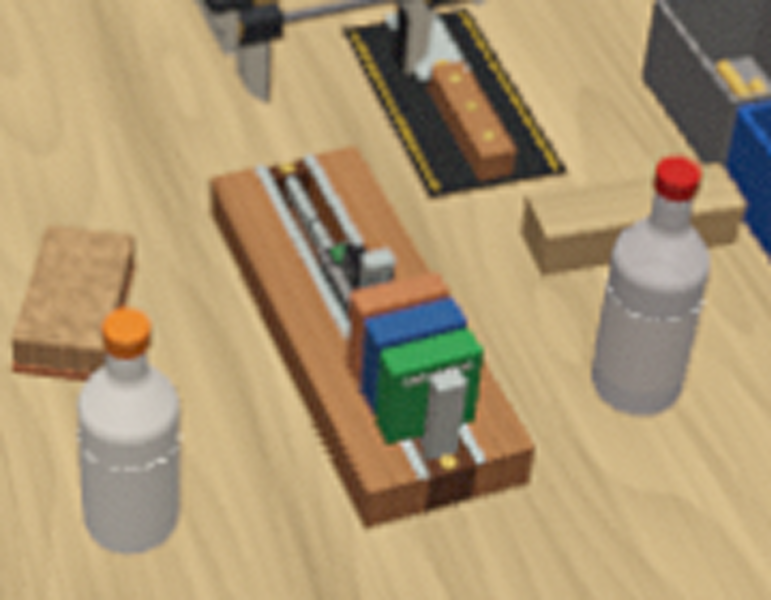

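```bash
python3 - <<'E'
from h import *
print(onplane("top",[[213.4,390.5]],0.07),onplane("side",[[277.9,303.9]],0.07))
f=np.load("v0_top.npz"); X=cloud("top",f["d"])
Z=X[...,2]
for r in range(208,222):
    print(r,' '.join(f"{1000*v:4.0f}" for v in Z[r,376:402]))
for nm,(r,c) in {"a":(213,388),"b":(213,382)}.items(): print(X[r,c])
p=f["p"]; crop(p,200,228,365,405,"t13.png")
# axis estimate at y=-0.222 from jaw tops
E
```

```text
[[ 0.53276775 -0.22291556  0.07      ]] [[ 0.53476868 -0.21581945  0.07      ]]
208   33   36   36   32   38   35   34   35   37   36   34   37   32   34   39   36   37   37   34   32   38   35   37   36   32   35
209   36   39   32   39   36   33   37   37   36   35   33   34   35   36   39   33   34   37   36   38   33   37   35   34   38   34
210   36   41   37   39   39   34   36   32   26   24   20   14   17    4    2    0    0   -1    0    2    3    2    4    1    3    8
211   -2    2    1   44   45   48   48   44   45   48   48   52   50   41   52   46   42   45   45   46   50   68   82   87   98   98
212   44   43   45   49   49   46   49   48   51   47   59   70   68   67   64   70   69   69   67   48   62   64   76   92   94   97
213   47   44   49   45   52   46   48   42   43   56   62   69   67   66   73   72   68   69   70   46   55   68   78   85   95   92
214   47   50   46   43   53   48   47   44   48   62   64   71   65   72   71   68   68   68   74   44   54   69   74   89   99   94
215   47   50   47   45   46   52   49   46   51   55   69   68   65   67   68   7
[... 231 characters left out ...]
 47   48   54   62   45   47   50   46   43   46   45   45   47   35    3   -0    3   -6
218   44   47   46   47   44   47   44   48   44   47   47   46   45   51   52   43   47   44   44   51   42    3    3   -2    1   -2
219   40   47   47   44   43   41   -1   -3   -2    3    2    0    2    2    4    1    2    1   -1    9    2   -3   34   38   35   34
220    3   -4    4   -1   33   40   37   39   37   40   43   35   35   34   34   32   37   35   34   35   33   34   39   32   41   36
221   36   36   37   32   37   37   33   37   35   35   36   39   37   38   37   34   31   38   33   34   35   33   37   36   34   32
[ 0.5342266  -0.21573878  0.06687602]
[ 0.53522787 -0.20145312  0.04828337]
```

View pics/t13.png

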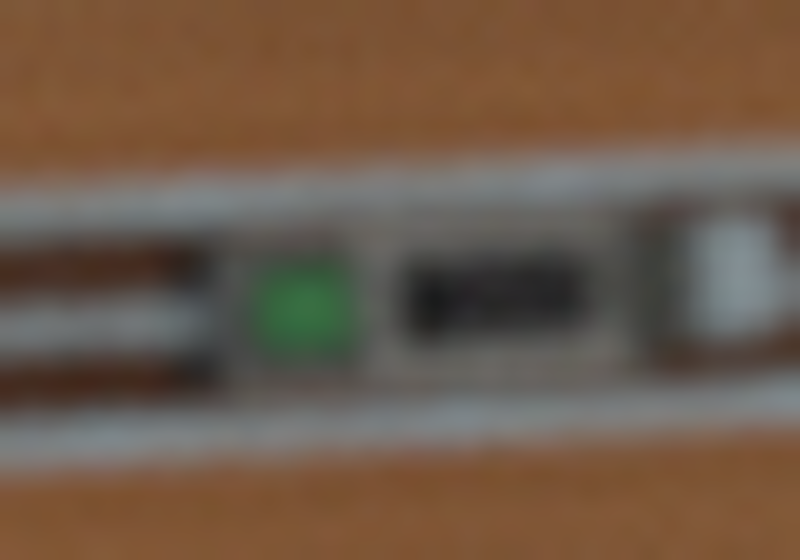

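Emit:
apply_moves:
  plan:
    - {"tx":-0.03,"ty":0.001,"tz":0,"yaw":0,"grip":0}
    - {"tx":-0.065,"ty":0.001,"tz":0.02,"yaw":-0.002,"grip":0}
    - {"tx":-0.065,"ty":0.001,"tz":0.06,"yaw":-0.002,"grip":0}
    - {"tx":-0.065,"ty":0.001,"tz":0.09,"yaw":-0.002,"grip":0}
    - {"tx":-0.065,"ty":0.001,"tz":0.09,"yaw":-0.002,"grip":0}
    - {"tx":-0.065,"ty":0.001,"tz":0.09,"yaw":-0.002,"grip":0}
  force: 12

```text
time: 37.15
tool_pos: [0.5318, -0.224, 0.0842]
tool_rot: [3.14, 0.001, 1.628]
contact_force: [1.0, -1.6, 0.5]
opening: 0.0461
```

```bash
python3 - <<'E'
from h import *
go((.531,-.2225,.052,93.2))
p,d=robot.read_camera("side"); crop(p,220,360,220,400,"s14.png")
E
```

```text
at [ 0.5318 -0.224   0.0842] yaw 93.27 open 0.0461 F [ 1.  -1.6  0.5] t 37.15
(0.531, -0.2225, 0.052, 93.2) tx 0.0015 ty -0.0007 tz 0.0322 yaw 0.0012
```

View pics/s14.png

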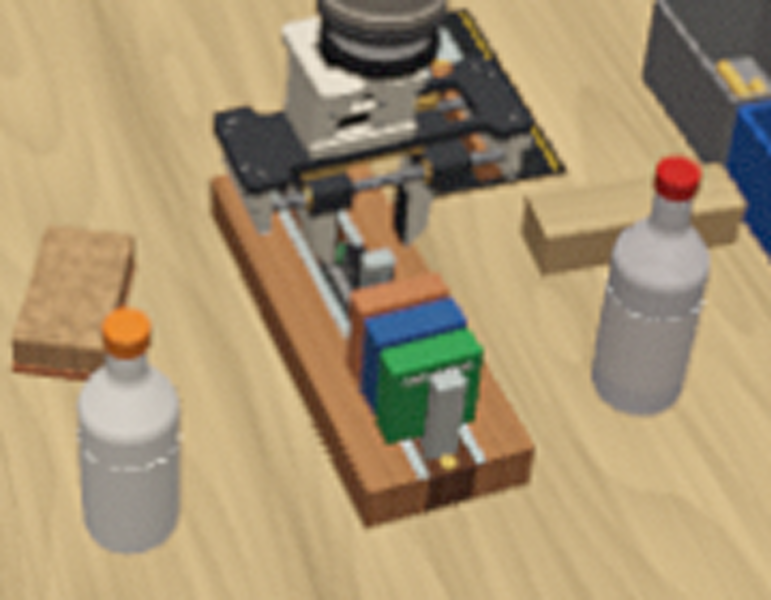

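Emit:
apply_moves:
  plan:
    - {"tx":0.002,"ty":-0.001,"tz":0.015,"yaw":0,"grip":0}
    - {"tx":0.002,"ty":-0.001,"tz":0.028,"yaw":0,"grip":0}
    - {"tx":0.002,"ty":-0.001,"tz":0.032,"yaw":0,"grip":0}
    - {"tx":0.002,"ty":-0.001,"tz":0.032,"yaw":0,"grip":0}
    - {"tx":0.002,"ty":-0.001,"tz":0.032,"yaw":0,"grip":-1}
    - {"tx":0.002,"ty":-0.001,"tz":0.032,"yaw":0,"grip":-1}
    - {"tx":0.002,"ty":-0.001,"tz":0.032,"yaw":0,"grip":-1}
    - {"tx":0.002,"ty":-0.001,"tz":0.032,"yaw":0,"grip":-1}
  force: 12

```text
time: 38.2
tool_pos: [0.5309, -0.2209, 0.0515]
tool_rot: [3.14, 0.001, 1.628]
contact_force: [3.7, -0.2, 0.9]
opening: 0.0147
```

Emit:
apply_moves:
  plan:
    - {"tx":0,"ty":0,"tz":0,"yaw":0,"grip":-1}
    - {"tx":0,"ty":0,"tz":0,"yaw":0,"grip":-1}
  force: 12

```text
time: 38.45
tool_pos: [0.5309, -0.221, 0.0515]
tool_rot: [3.14, 0.001, 1.629]
contact_force: [6.0, 0.7, -0.1]
opening: 0.0145
```

Emit:
apply_moves:
  plan:
    - {"tx":-0.003,"ty":0.001,"tz":0,"yaw":0,"grip":-1}
    - {"tx":-0.006,"ty":0.001,"tz":0,"yaw":0,"grip":-1}
    - {"tx":-0.009,"ty":0.001,"tz":0,"yaw":0,"grip":-1}
    - {"tx":-0.012,"ty":0.001,"tz":0,"yaw":0,"grip":-1}
    - {"tx":-0.015,"ty":0.001,"tz":0,"yaw":0,"grip":-1}
    - {"tx":-0.018,"ty":0.001,"tz":0,"yaw":0,"grip":-1}
    - {"tx":-0.021,"ty":0.001,"tz":0,"yaw":0,"grip":-1}
    - {"tx":-0.024,"ty":0.001,"tz":0,"yaw":0,"grip":-1}
  force: 15

```text
time: 39.45
tool_pos: [0.5323, -0.2449, 0.0514]
tool_rot: [-3.141, -0.0, 1.629]
contact_force: [0.1, 2.4, 6.5]
opening: 0.0153
```

```bash
python3 - <<'E'
from h import *
go()
p,d=robot.read_camera("side"); crop(p,220,360,220,400,"s15.png")
E
```

```text
at [ 0.5323 -0.2449  0.0514] yaw 93.31 open 0.0153 F [0.1 2.4 6.5] t 39.45
```

View pics/s15.png

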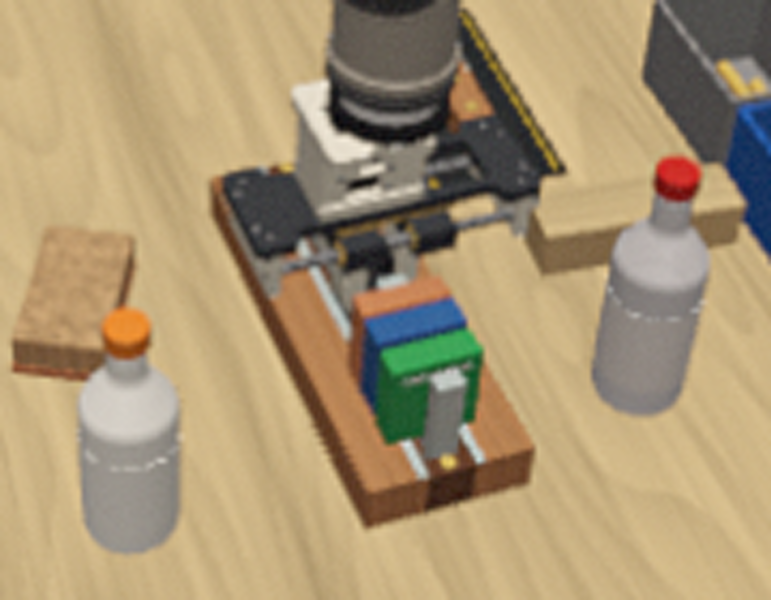

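Emit:
apply_moves:
  plan:
    - {"tx":-0.002,"ty":0,"tz":-0.0005,"yaw":0,"grip":-1}
    - {"tx":-0.004,"ty":0,"tz":-0.0005,"yaw":0,"grip":-1}
    - {"tx":-0.006,"ty":0,"tz":-0.0005,"yaw":0,"grip":-1}
    - {"tx":-0.008,"ty":0,"tz":-0.0005,"yaw":0,"grip":-1}
    - {"tx":-0.0095,"ty":0,"tz":-0.0005,"yaw":0,"grip":-1}
    - {"tx":-0.011,"ty":0,"tz":-0.0005,"yaw":0,"grip":-1}
  force: 15

```text
time: 40.25
tool_pos: [0.5328, -0.2556, 0.0515]
tool_rot: [-3.141, -0.0, 1.629]
contact_force: [0.3, 3.6, 0.7]
opening: 0.0149
```

```bash
python3 - <<'E'
from h import *
go()
p,d=robot.read_camera("side"); crop(p,220,360,220,400,"s16.png")
E
```

```text
at [ 0.5328 -0.2556  0.0515] yaw 93.32 open 0.0149 F [0.3 3.6 0.7] t 40.25
```

View pics/s16.png

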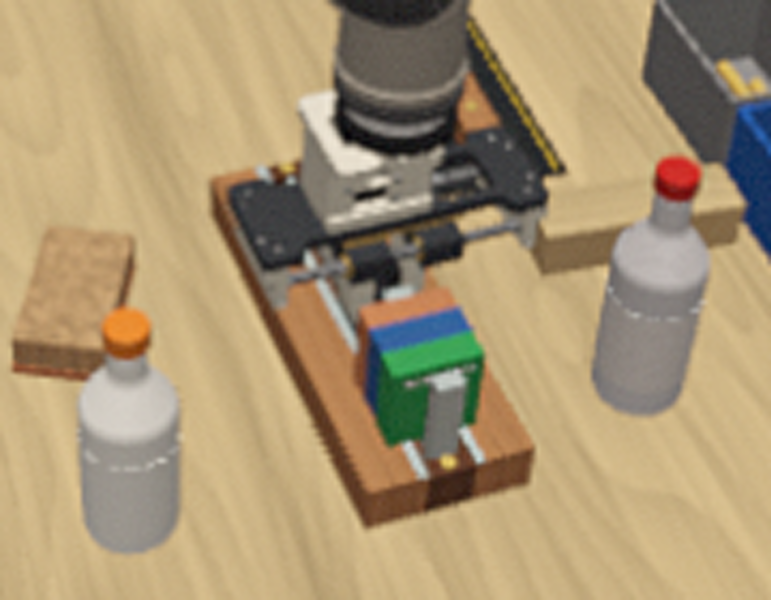

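Emit:
apply_moves:
  plan:
    - {"tx":-0.001,"ty":0,"tz":0,"yaw":0,"grip":-1}
    - {"tx":-0.002,"ty":0,"tz":0,"yaw":0,"grip":-1}
    - {"tx":-0.002,"ty":0,"tz":0,"yaw":0,"grip":-1}
  force: 15

```text
time: 40.67
tool_pos: [0.533, -0.2578, 0.0515]
tool_rot: [-3.141, -0.0, 1.629]
contact_force: [0.1, 2.5, -0.8]
opening: 0.0151
```

Emit:
apply_moves:
  plan:
    - {"tx":-0.001,"ty":0,"tz":0,"yaw":0,"grip":-1}
    - {"tx":-0.0015,"ty":0,"tz":0,"yaw":0,"grip":-1}
    - {"tx":-0.0015,"ty":0,"tz":0,"yaw":0,"grip":-1}
  force: 15

```text
time: 41.05
tool_pos: [0.533, -0.2589, 0.0515]
tool_rot: [-3.141, -0.001, 1.629]
contact_force: [-1.2, 4.2, -1.3]
opening: 0.015
```

Emit:
apply_moves:
  plan:
    - {"tx":-0.0005,"ty":0,"tz":0,"yaw":0,"grip":-1}
    - {"tx":-0.001,"ty":0,"tz":0,"yaw":0,"grip":-1}
    - {"tx":-0.001,"ty":0,"tz":0,"yaw":0,"grip":-1}
  force: 15

```text
time: 41.42
tool_pos: [0.533, -0.2589, 0.0515]
tool_rot: [-3.141, -0.002, 1.629]
contact_force: [0.2, 8.0, 1.0]
opening: 0.0145
```

Emit:
apply_moves:
  plan:
    - {"tx":-0.0005,"ty":0,"tz":0,"yaw":0,"grip":-1}
    - {"tx":-0.001,"ty":0,"tz":0,"yaw":0,"grip":-1}
    - {"tx":-0.001,"ty":0,"tz":0,"yaw":0,"grip":-1}
  force: 15

```text
time: 41.8
tool_pos: [0.533, -0.259, 0.0515]
tool_rot: [-3.14, -0.004, 1.629]
contact_force: [-0.3, 11.5, 2.1]
opening: 0.0149
```

```bash
python3 - <<'E'
from h import *
go()
p,d=robot.read_camera("side"); crop(p,260,360,260,380,"s17.png")
E
```

```text
at [ 0.533  -0.259   0.0515] yaw 93.33 open 0.0149 F [-0.3 11.5  2.1] t 41.8
```

View pics/s17.png

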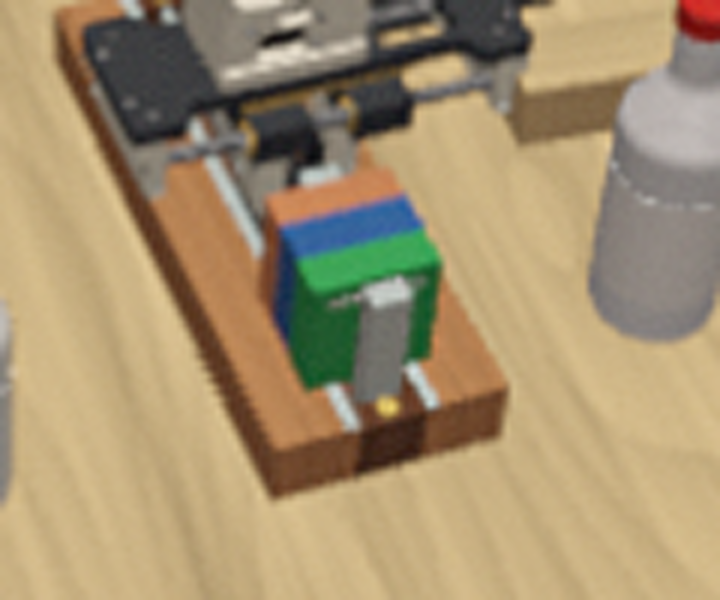

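Emit:
apply_moves:
  plan:
    - {"tx":0.001,"ty":0,"tz":0,"yaw":0,"grip":-1}
    - {"tx":0.0017,"ty":0,"tz":0,"yaw":0,"grip":-1}
    - {"tx":0.0017,"ty":0,"tz":0,"yaw":0,"grip":-1}
  force: 15

```text
time: 42.22
tool_pos: [0.5331, -0.2589, 0.0515]
tool_rot: [-3.141, -0.001, 1.629]
contact_force: [-0.3, 5.9, -0.8]
opening: 0.0147
```

Emit:
apply_moves:
  plan:
    - {"tx":0,"ty":0,"tz":0,"yaw":0,"grip":-0.3}
    - {"tx":0,"ty":0,"tz":0,"yaw":0,"grip":0}
    - {"tx":0,"ty":0,"tz":0,"yaw":0,"grip":0}
    - {"tx":0,"ty":0,"tz":-0.03,"yaw":0,"grip":0}
    - {"tx":0,"ty":0,"tz":-0.08,"yaw":0,"grip":0}
    - {"tx":0.04,"ty":0,"tz":-0.13,"yaw":0,"grip":0}
    - {"tx":0.1,"ty":0,"tz":-0.16,"yaw":0,"grip":-0.5}
    - {"tx":0.16,"ty":0,"tz":-0.18,"yaw":0,"grip":-1}
  force: 15

```text
time: 43.22
tool_pos: [0.5247, -0.1053, 0.2314]
tool_rot: [3.139, 0.001, 1.627]
contact_force: [0.6, 0.0, 0.3]
opening: 0.0305
```

```bash
python3 - <<'E'
from h import *
p,d=robot.read_camera("side"); crop(p,240,360,240,380,"s18.png"); Xs=cloud("side",d)
p,d=robot.read_camera("top"); crop(p,180,250,330,450,"t18.png"); X=cloud("top",d)
for n,A in (("top",X),("side",Xs)):
  q=A[(A[...,2]>0.09)&(A[...,2]<0.11)&(abs(A[...,0]-0.535)<0.05)&(A[...,1]>-.40)&(A[...,1]<-.25)]
  print(n,len(q),cv2.minAreaRect(q[:,:2].astype(np.float32)) if len(q) else 0, q.min(0),q.max(0))
go((.571,.43,.3,90))
E
```

```text
Traceback (most recent call last):
ValueError: zero-size array to reduction operation minimum which has no identity
```

View pics/s18.png

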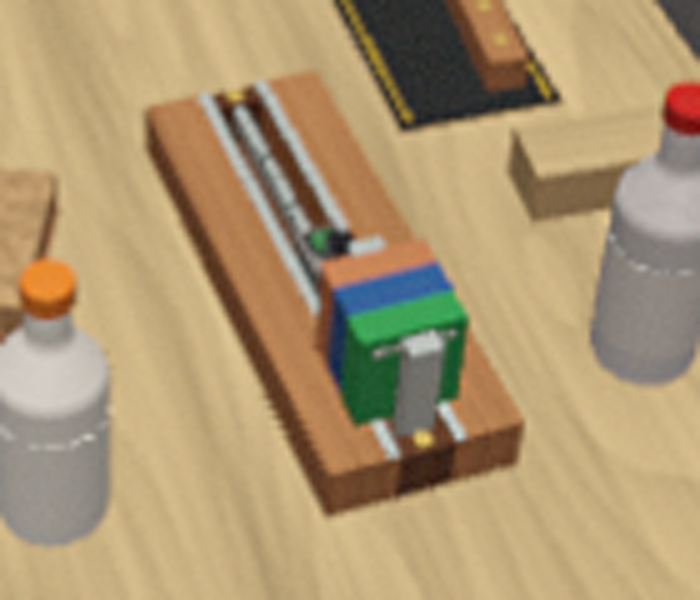

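View pics/t18.png

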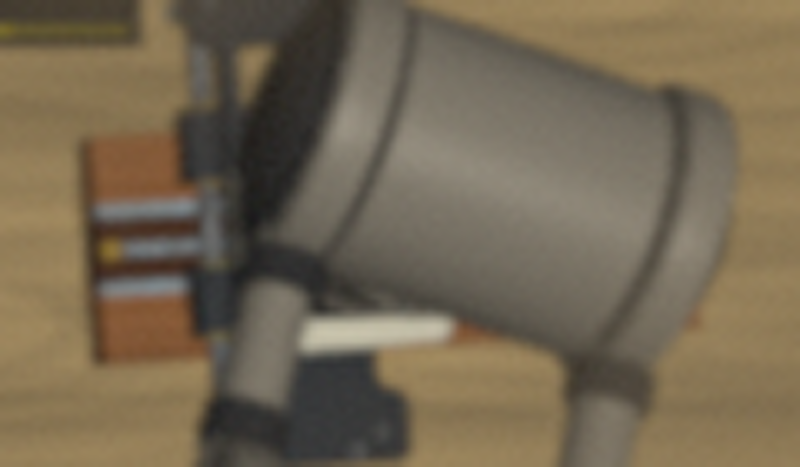

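Emit:
apply_moves:
  plan:
    - {"tx":0.05,"ty":0.005,"tz":-0.03,"yaw":0,"grip":-1}
    - {"tx":0.1,"ty":0.01,"tz":-0.06,"yaw":0.01,"grip":-1}
    - {"tx":0.16,"ty":0.02,"tz":-0.07,"yaw":0.02,"grip":-1}
    - {"tx":0.22,"ty":0.03,"tz":-0.07,"yaw":0.03,"grip":-1}
    - {"tx":0.28,"ty":0.04,"tz":-0.07,"yaw":0.04,"grip":-1}
    - {"tx":0.34,"ty":0.05,"tz":-0.07,"yaw":0.05,"grip":-1}
    - {"tx":0.4,"ty":0.06,"tz":-0.07,"yaw":0.056,"grip":-1}
    - {"tx":0.46,"ty":0.07,"tz":-0.07,"yaw":0.056,"grip":-1}
  force: 15

```text
time: 44.32
tool_pos: [0.5684, 0.3584, 0.2991]
tool_rot: [3.141, 0.001, 1.572]
contact_force: [0.9, -0.2, 0.4]
opening: 0.0008
```

```bash
python3 - <<'E'
from h import *
go((.571,.462,.3,90),(.571,.462,.15,90))
p,d=robot.read_camera("top"); X=cloud("top",d); crop(p,130,290,170,450,"t19.png"); np.savez("v19.npz",p=p,d=d)
q=X[(X[...,2]>0.09)&(X[...,2]<0.11)&(abs(X[...,0]-0.535)<0.05)&(X[...,1]>-.40)&(X[...,1]<-.25)]
print(cv2.minAreaRect(q[:,:2].astype(np.float32)), q.min(0),q.max(0))
q=X[(X[...,2]>0.1)&(X[...,2]<0.21)&(abs(X[...,0]-0.571)<0.03)&(X[...,1]>.33)&(X[...,1]<.46)]
if len(q): print("lid",q.min(0),q.max(0))
E
```

```text
at [0.5684 0.3584 0.2991] yaw 90.07 open 0.0008 F [ 0.9 -0.2  0.4] t 44.33
(0.571, 0.462, 0.3, 90) tx 0.1036 ty 0.0027 tz -0.0009 yaw 0.0012
(0.571, 0.462, 0.15, 90) tx 0.1036 ty 0.0027 tz 0.1491 yaw 0.0012
((0.5340551733970642, -0.3239089846611023), (0.08547674119472504, 0.059886302798986435), 89.92155456542969) [ 0.50414224 -0.36664081  0.09038788] [ 0.56404219 -0.28118142  0.10516984]
```

View pics/t19.png

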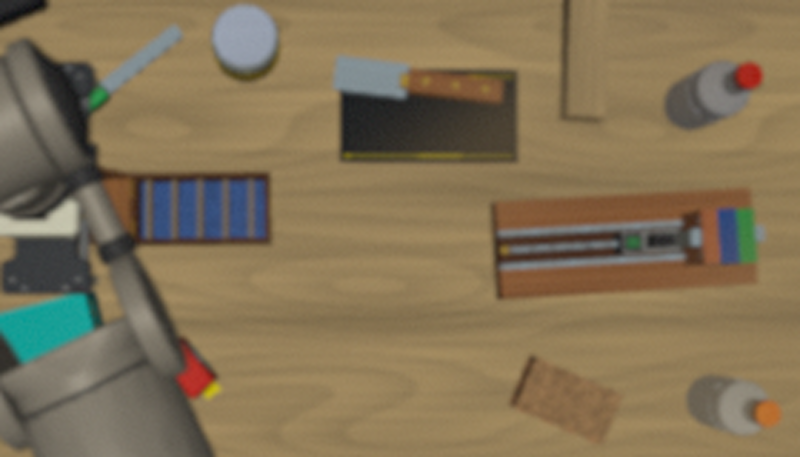

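Emit:
apply_moves:
  plan:
    - {"tx":0.05,"ty":0.003,"tz":0,"yaw":0,"grip":-1}
    - {"tx":0.104,"ty":0.003,"tz":0,"yaw":0,"grip":-1}
    - {"tx":0.104,"ty":0.003,"tz":0.03,"yaw":0,"grip":-1}
    - {"tx":0.104,"ty":0.003,"tz":0.07,"yaw":0,"grip":-1}
    - {"tx":0.104,"ty":0.003,"tz":0.11,"yaw":0,"grip":-1}
    - {"tx":0.104,"ty":0.003,"tz":0.148,"yaw":0,"grip":-1}
    - {"tx":0.104,"ty":0.003,"tz":0.148,"yaw":0,"grip":-1}
  force: 15

```text
time: 45.25
tool_pos: [0.5695, 0.4594, 0.1471]
tool_rot: [-3.135, 0.005, 1.572]
contact_force: [-0.6, -0.1, 0.8]
opening: 0.0008
```

```bash
python3 - <<'E'
from h import *
go((.571,.325,.15,90))
p,d=robot.read_camera("side"); crop(p,80,240,150,350,"s20.png")
E
```

```text
at [0.5695 0.4594 0.1471] yaw 90.08 open 0.0008 F [-0.6 -0.1  0.8] t 45.25
(0.571, 0.325, 0.15, 90) tx -0.1344 ty 0.0013 tz -0.0029 yaw 0.0014
```

View pics/s20.png

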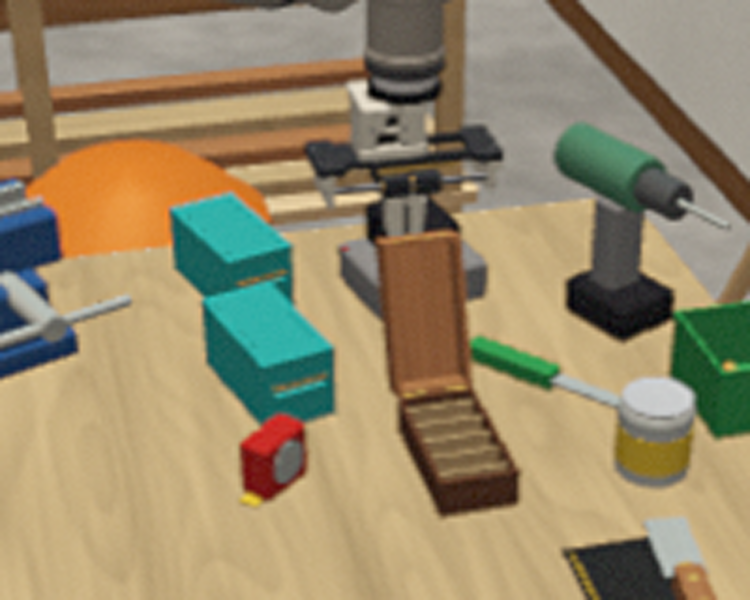

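Emit:
apply_moves:
  plan:
    - {"tx":-0.015,"ty":0.001,"tz":-0.003,"yaw":0,"grip":-1}
    - {"tx":-0.03,"ty":0.001,"tz":-0.003,"yaw":0,"grip":-1}
    - {"tx":-0.045,"ty":0.001,"tz":-0.003,"yaw":0,"grip":-1}
    - {"tx":-0.06,"ty":0.001,"tz":-0.003,"yaw":0,"grip":-1}
    - {"tx":-0.075,"ty":0.001,"tz":-0.003,"yaw":0,"grip":-1}
    - {"tx":-0.09,"ty":0.001,"tz":-0.003,"yaw":0,"grip":-1}
    - {"tx":-0.105,"ty":0.001,"tz":-0.003,"yaw":0,"grip":-1}
    - {"tx":-0.12,"ty":0.001,"tz":-0.003,"yaw":0,"grip":-1}
  force: 15

```text
time: 46.3
tool_pos: [0.5717, 0.3401, 0.1545]
tool_rot: [3.142, 0.0, 1.573]
contact_force: [0.7, 1.9, 0.7]
opening: 0.0007
```

```bash
python3 - <<'E'
from h import *
go()
p,d=robot.read_camera("side"); crop(p,80,240,150,350,"s21.png")
E
```

```text
at [0.5717 0.3401 0.1545] yaw 90.11 open 0.0007 F [0.7 1.9 0.7] t 46.3
```

View pics/s21.png

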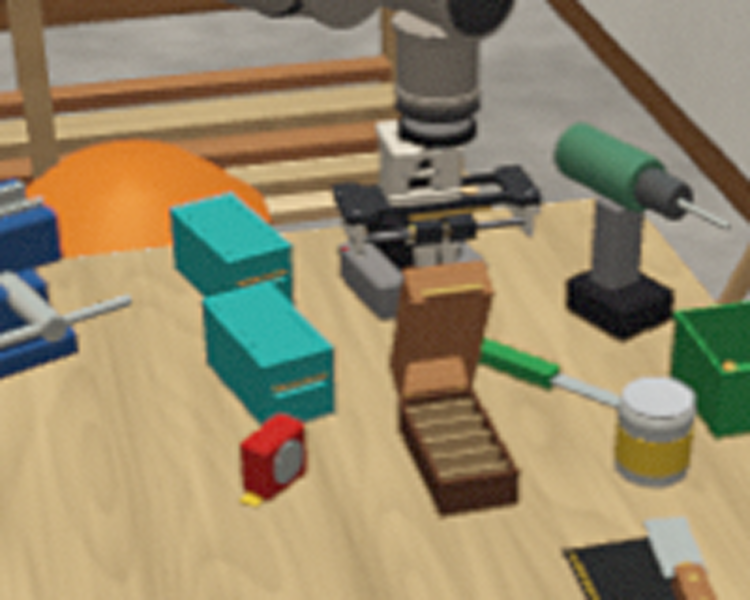

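```bash
python3 - <<'E'
import numpy as np
for th in range(64,-1,-8):
    t=np.radians(th); s=110+ (64-th)*0.1
    y=.334+.001*(-s*np.cos(t)+40*np.sin(t))+.0095; z=.04+.001*(s*np.sin(t)+40*np.cos(t))
    print(th,round(y-.3401,4),round(.1545-z,4), round(y,4),round(z,4))
E
```

```text
64 -0.0089 -0.0019 0.3312 0.1564
56 -0.0254 0.0003 0.3147 0.1542
48 -0.0415 0.0048 0.2986 0.1497
40 -0.057 0.0116 0.2831 0.1429
32 -0.0714 0.0206 0.2687 0.1339
24 -0.0845 0.0316 0.2556 0.1229
16 -0.0959 0.0444 0.2442 0.1101
8 -0.1055 0.0588 0.2346 0.0957
0 -0.113 0.0745 0.2271 0.08
```

Emit:
apply_moves:
  plan:
    - {"tx":-0.009,"ty":0,"tz":0,"yaw":0,"grip":-1}
    - {"tx":-0.025,"ty":0,"tz":0,"yaw":0,"grip":-1}
    - {"tx":-0.041,"ty":0,"tz":0.005,"yaw":0,"grip":-1}
    - {"tx":-0.057,"ty":0,"tz":0.012,"yaw":0,"grip":-1}
    - {"tx":-0.071,"ty":0,"tz":0.021,"yaw":0,"grip":-1}
    - {"tx":-0.084,"ty":0,"tz":0.032,"yaw":0,"grip":-1}
    - {"tx":-0.096,"ty":0,"tz":0.044,"yaw":0,"grip":-1}
    - {"tx":-0.105,"ty":0,"tz":0.058,"yaw":0,"grip":-1}
  force: 15

```text
time: 47.35
tool_pos: [0.5718, 0.2354, 0.0955]
tool_rot: [-3.141, 0.0, 1.573]
contact_force: [-0.2, 0.4, 0.9]
opening: 0.0008
```

```bash
python3 - <<'E'
from h import *
go()
p,d=robot.read_camera("side"); crop(p,80,240,150,350,"s22.png")
E
```

```text
at [0.5718 0.2354 0.0955] yaw 90.1 open 0.0008 F [-0.2  0.4  0.9] t 47.35
```

View pics/s22.png

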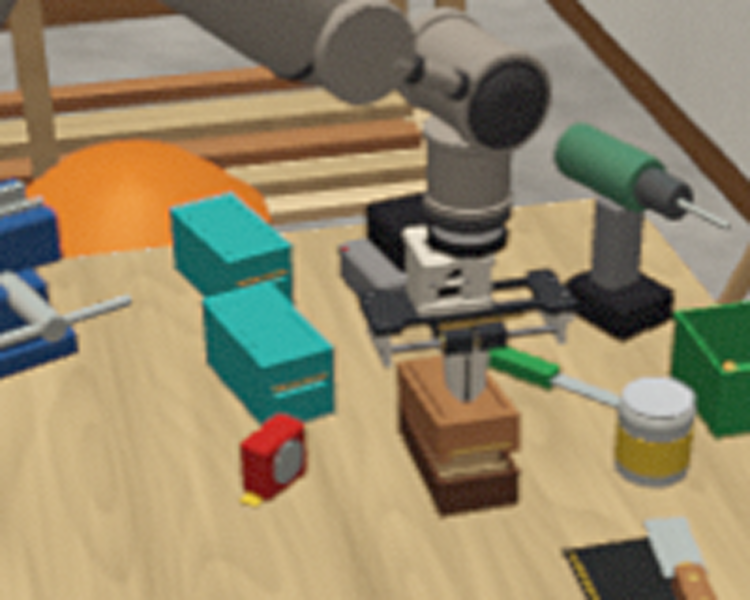

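Nearly shut; press the rest down gently.

Emit:
apply_moves:
  plan:
    - {"tx":-0.008,"ty":0,"tz":0.006,"yaw":0,"grip":-1}
    - {"tx":-0.012,"ty":0,"tz":0.012,"yaw":0,"grip":-1}
    - {"tx":-0.015,"ty":0,"tz":0.0155,"yaw":0,"grip":-1}
    - {"tx":-0.015,"ty":0,"tz":0.0165,"yaw":0,"grip":-1}
    - {"tx":-0.015,"ty":0,"tz":0.0165,"yaw":0,"grip":-1}
  force: 15

```text
time: 48.02
tool_pos: [0.5721, 0.2213, 0.0803]
tool_rot: [3.141, 0.0, 1.573]
contact_force: [0.4, -1.4, 2.1]
opening: 0.0007
```

Emit:
apply_moves:
  plan:
    - {"tx":0,"ty":0,"tz":0.001,"yaw":0,"grip":-1}
    - {"tx":0,"ty":0,"tz":0.002,"yaw":0,"grip":-1}
    - {"tx":0,"ty":0,"tz":0.002,"yaw":0,"grip":-1}
  force: 15

```text
time: 48.4
tool_pos: [0.5722, 0.2213, 0.0801]
tool_rot: [3.14, 0.0, 1.573]
contact_force: [-4.6, -2.9, 14.0]
opening: 0.0007
```

Emit:
apply_moves:
  plan:
    - {"tx":0,"ty":0,"tz":-0.03,"yaw":0,"grip":-1}
    - {"tx":0,"ty":0,"tz":-0.08,"yaw":0,"grip":-1}
    - {"tx":-0.04,"ty":-0.04,"tz":-0.12,"yaw":0,"grip":0}
    - {"tx":-0.08,"ty":-0.1,"tz":-0.12,"yaw":0,"grip":1}
    - {"tx":-0.1,"ty":-0.15,"tz":-0.12,"yaw":0,"grip":1}
    - {"tx":-0.1,"ty":-0.17,"tz":-0.12,"yaw":0,"grip":1}
    - {"tx":-0.1,"ty":-0.17,"tz":-0.12,"yaw":0,"grip":1}
  force: 60

```text
time: 49.28
tool_pos: [0.401, 0.121, 0.1985]
tool_rot: [3.141, -0.0, 1.573]
contact_force: [0.8, -0.4, 0.9]
opening: 0.0458
```

```bash
python3 - <<'E'
from h import *
go()
p,d=robot.read_camera("top"); X=cloud("top",d); crop(p,130,290,170,450,"t23.png")
q=X[(X[...,2]>0.06)&(X[...,2]<0.1)&(abs(X[...,0]-0.571)<0.03)&(X[...,1]>0.19)&(X[...,1]<0.32)]
A=np.c_[q[:,:2],np.ones(len(q))]; print("lid plane",np.linalg.lstsq(A,q[:,2],rcond=None)[0],q[:,2].mean())
m=(X[...,2]>0.012)&(X[...,2]<0.035)&(X[...,0]>0.62)&(X[...,0]<0.8)&(X[...,1]>-.14)&(X[...,1]<.15)
n,l,s,_=cv2.connectedComponentsWithStats(m.astype(np.uint8)); i=1+s[1:,4].argmax(); q=X[l==i]; print("knife",cv2.minAreaRect(q[:,:2].astype(np.float32)),s[i,4])
h=q[q[:,2]>.0215]; print("handle",cv2.minAreaRect(h[:,:2].astype(np.float32)),h.mean(0))
for f in ["knife","knife_tip"]: print(f,[(o["confidence"],o["pixel"],onplane("top",[o["pixel"]],.003 if f=="knife" else .015)) for o in robot.tip_of(f,"top")[:2]])
p,d=robot.read_camera("side"); crop(p,150,300,230,400,"s23.png")
E
```

```text
at [0.401  0.121  0.1985] yaw 90.12 open 0.0458 F [ 0.8 -0.4  0.9] t 49.27
lid plane [-0.00359177 -0.00087991  0.08140692] 0.07913032228890222
knife ((0.7194702625274658, 0.00821799784898758), (0.19223017990589142, 0.03997427970170975), 82.95504760742188) 542
handle ((0.7176032662391663, -0.015851691365242004), (0.14357291162014008, 0.030446501448750496), 80.53778839111328) [ 0.71499137 -0.03067662  0.02615712]
knife [(0.55, [162.2, 327.8], array([[ 0.70853078, -0.03351978,  0.003     ]]))]
knife_tip [(0.9, [154.2, 287.1], array([[0.73296984, 0.10340606, 0.015     ]]))]
```

View pics/t23.png

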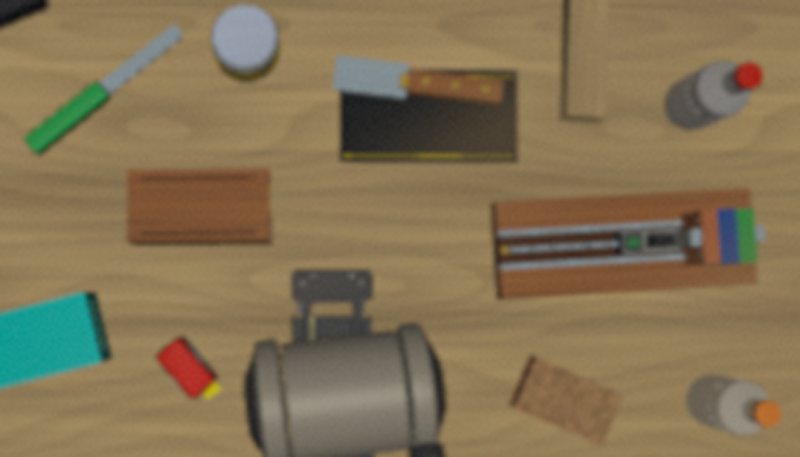

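View pics/s23.png

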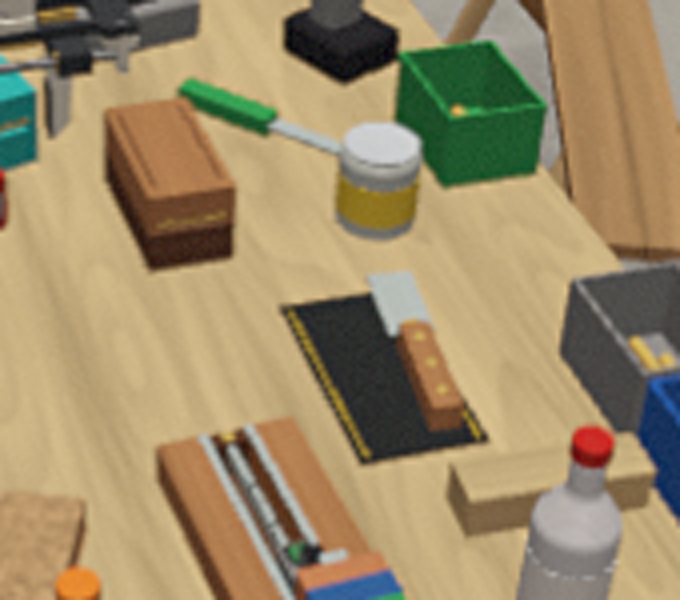

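```bash
python3 - <<'E'
from h import *
go((.7155,-.024,.2,83))
E
```

```text
at [0.4034 0.1212 0.198 ] yaw 90.13 open 0.0617 F [ 0.8 -0.5  0.1] t 49.48
(0.7155, -0.024, 0.2, 83) tx -0.1459 ty 0.3118 tz -0.0020 yaw 0.1244
```

Emit:
apply_moves:
  plan:
    - {"tx":-0.025,"ty":0.05,"tz":0,"yaw":0,"grip":1}
    - {"tx":-0.05,"ty":0.1,"tz":0,"yaw":0.03,"grip":1}
    - {"tx":-0.075,"ty":0.15,"tz":0,"yaw":0.06,"grip":1}
    - {"tx":-0.1,"ty":0.2,"tz":0,"yaw":0.1,"grip":1}
    - {"tx":-0.12,"ty":0.25,"tz":0,"yaw":0.124,"grip":1}
    - {"tx":-0.145,"ty":0.31,"tz":0.02,"yaw":0.124,"grip":1}
    - {"tx":-0.145,"ty":0.31,"tz":0.07,"yaw":0.124,"grip":1}
    - {"tx":-0.145,"ty":0.31,"tz":0.11,"yaw":0.124,"grip":1}
  force: 60

```text
time: 50.48
tool_pos: [0.713, -0.024, 0.0837]
tool_rot: [-3.139, -0.0, 1.448]
contact_force: [0.1, 0.5, -0.2]
opening: 0.092
```

Emit:
apply_moves:
  plan:
    - {"tx":0,"ty":0,"tz":0,"yaw":0,"grip":1}
    - {"tx":0,"ty":0,"tz":0,"yaw":0,"grip":1}
  force: 60

```text
time: 50.72
tool_pos: [0.7137, -0.0235, 0.0895]
tool_rot: [3.139, 0.0, 1.449]
contact_force: [0.1, -0.1, 0.7]
opening: 0.0917
```

```bash
python3 - <<'E'
from h import *
go((.7155,-.024,.009,83))
p,d=robot.read_camera("side"); crop(p,190,290,260,400,"s24.png")
E
```

```text
at [ 0.7137 -0.0235  0.0895] yaw 83.03 open 0.0917 F [ 0.1 -0.1  0.7] t 50.73
(0.7155, -0.024, 0.009, 83) tx -0.0003 ty 0.0019 tz 0.0805 yaw 0.0005
```

View pics/s24.png

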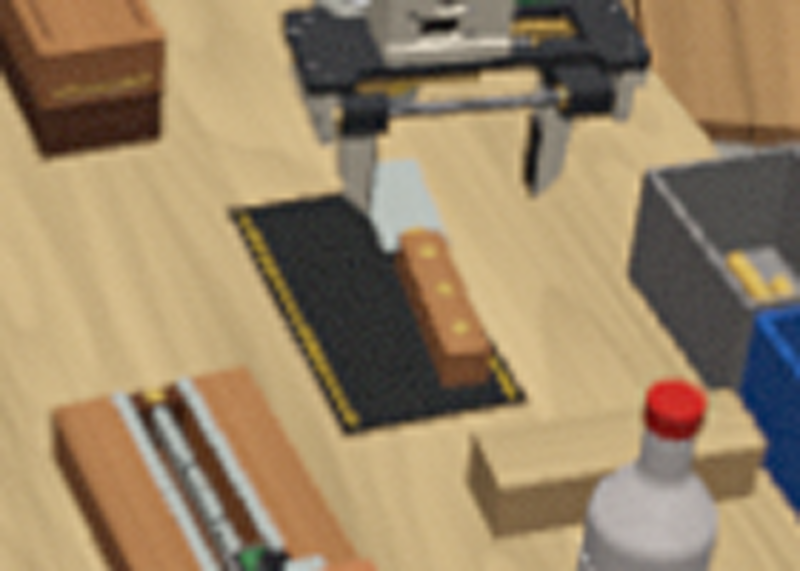

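Emit:
apply_moves:
  plan:
    - {"tx":0,"ty":0.002,"tz":0.03,"yaw":0,"grip":1}
    - {"tx":0,"ty":0.002,"tz":0.06,"yaw":0,"grip":1}
    - {"tx":0,"ty":0.002,"tz":0.0795,"yaw":0,"grip":1}
    - {"tx":0,"ty":0.002,"tz":0.0795,"yaw":0,"grip":1}
    - {"tx":0,"ty":0.002,"tz":0.0795,"yaw":0,"grip":-1}
    - {"tx":0,"ty":0.002,"tz":0.0795,"yaw":0,"grip":-1}
    - {"tx":0,"ty":0.002,"tz":0.0795,"yaw":0,"grip":-1}
    - {"tx":0,"ty":0.002,"tz":0.0795,"yaw":0,"grip":-1}
  force: 40

```text
time: 51.78
tool_pos: [0.7146, -0.0238, 0.0089]
tool_rot: [3.141, 0.0, 1.449]
contact_force: [0.6, 0.7, -0.2]
opening: 0.0565
```

Emit:
apply_moves:
  plan:
    - {"tx":0,"ty":0,"tz":0,"yaw":0,"grip":-1}
    - {"tx":0,"ty":0,"tz":0,"yaw":0,"grip":-1}
    - {"tx":0,"ty":0,"tz":0,"yaw":0,"grip":-1}
    - {"tx":0,"ty":0,"tz":0,"yaw":0,"grip":-1}
  force: 40

```text
time: 52.28
tool_pos: [0.7144, -0.0238, 0.0085]
tool_rot: [3.141, 0.0, 1.449]
contact_force: [0.3, -0.2, -0.5]
opening: 0.0257
```

```bash
python3 - <<'E'
from h import *
# knife origin = TCP -10 along knife -> want origin (.684,-.05)
go((.684,-.040,.03,90))
E
```

```text
at [ 0.7144 -0.0238  0.0085] yaw 83.01 open 0.0257 F [ 0.3 -0.2 -0.5] t 52.27
(0.684, -0.04, 0.03, 90) tx -0.0198 ty -0.0282 tz -0.0215 yaw -0.1220
```

Emit:
apply_moves:
  plan:
    - {"tx":0,"ty":0,"tz":-0.015,"yaw":0,"grip":-1}
    - {"tx":-0.01,"ty":-0.014,"tz":-0.02,"yaw":-0.06,"grip":-1}
    - {"tx":-0.02,"ty":-0.028,"tz":-0.02,"yaw":-0.122,"grip":-1}
    - {"tx":-0.02,"ty":-0.028,"tz":-0.02,"yaw":-0.122,"grip":-1}
    - {"tx":-0.02,"ty":-0.028,"tz":-0.01,"yaw":-0.122,"grip":-1}
    - {"tx":-0.02,"ty":-0.028,"tz":-0.003,"yaw":-0.122,"grip":-1}
    - {"tx":-0.02,"ty":-0.028,"tz":0,"yaw":-0.122,"grip":-1}
    - {"tx":-0.02,"ty":-0.028,"tz":0,"yaw":-0.122,"grip":-1}
  force: 40

```text
time: 53.28
tool_pos: [0.684, -0.0398, 0.0085]
tool_rot: [-3.141, -0.0, 1.571]
contact_force: [-1.6, 0.9, 2.2]
opening: 0.0259
```

Emit:
apply_moves:
  plan:
    - {"tx":0,"ty":0,"tz":0,"yaw":0,"grip":0}
    - {"tx":0,"ty":0,"tz":0,"yaw":0,"grip":0}
    - {"tx":0,"ty":0,"tz":-0.002,"yaw":0,"grip":0.2}
    - {"tx":0,"ty":0,"tz":-0.03,"yaw":0,"grip":0.2}
    - {"tx":0,"ty":0,"tz":-0.08,"yaw":0,"grip":0.2}
    - {"tx":0,"ty":0,"tz":-0.14,"yaw":0,"grip":0.2}
    - {"tx":0,"ty":-0.06,"tz":-0.2,"yaw":0,"grip":0.2}
    - {"tx":0.02,"ty":-0.12,"tz":-0.2,"yaw":0,"grip":0.2}
  force: 40

```text
time: 54.28
tool_pos: [0.5817, -0.0255, 0.2083]
tool_rot: [3.134, 0.001, 1.57]
contact_force: [0.7, -0.1, 0.4]
opening: 0.0552
```

Emit:
apply_moves:
  plan:
    - {"tx":0.04,"ty":-0.05,"tz":0,"yaw":0,"grip":0.2}
    - {"tx":0.09,"ty":-0.1,"tz":0,"yaw":0,"grip":0.2}
    - {"tx":0.13,"ty":-0.15,"tz":0,"yaw":0,"grip":0.2}
    - {"tx":0.13,"ty":-0.16,"tz":0,"yaw":0,"grip":0.2}
    - {"tx":0.13,"ty":-0.16,"tz":0,"yaw":0,"grip":0.2}
  force: 40

```text
time: 54.9
tool_pos: [0.42, 0.1061, 0.2057]
tool_rot: [3.14, 0.0, 1.573]
contact_force: [0.7, 0.1, 0.5]
opening: 0.0551
```

```bash
python3 - <<'E'
from h import *
go()
p,d=robot.read_camera("top"); X=cloud("top",d); crop(p,110,290,170,450,"t25.png")
m=(X[...,2]>0.012)&(X[...,2]<0.035)&(X[...,0]>0.62)&(X[...,0]<0.8)&(X[...,1]>-.14)&(X[...,1]<.15)
n,l,s,_=cv2.connectedComponentsWithStats(m.astype(np.uint8)); i=1+s[1:,4].argmax(); q=X[l==i]; print("knife",cv2.minAreaRect(q[:,:2].astype(np.float32)),s[i,4])
h=q[q[:,2]>.023]; print("handle z",h[:,2].mean()); b=q[q[:,2]<.021]; print("blade z",b[:,2].mean())
q=X[(X[...,2]>0.09)&(X[...,2]<0.11)&(abs(X[...,0]-0.535)<0.05)&(X[...,1]>-.40)&(X[...,1]<-.25)]
print(cv2.minAreaRect(q[:,:2].astype(np.float32)),q[:,2].mean())
q=X[(X[...,2]>0.06)&(X[...,2]<0.1)&(abs(X[...,0]-0.571)<0.03)&(X[...,1]>0.19)&(X[...,1]<0.32)]; print("lid",q[:,2].mean())
for lab,old in {"paint_tin":(.758,.206),"spray_can":(.695,-.315),"glue_bottle":(.347,-.335),"offcut":(.751,-.187),"sanding_block":(.35,-.159),"tape_measure":(.393,.273),"chisel":(.678,.415)}.items():
    for o in robot.outline_of(lab,"top")[:1]:
        P=X[o["region"]]; P=P[~np.isnan(P[:,0])]; hi=np.percentile(P[:,2],95); T=P[P[:,2]>hi-.006][:,:2]
        print(lab,round(o["confidence"],2),np.round(cv2.minAreaRect(T.astype(np.float32))[0],3),old)
p,d=robot.read_camera("side"); crop(p,160,360,220,420,"s25.png"); crop(p,250,350,270,370,"s26.png")
E
```

```text
at [0.42   0.1061 0.2057] yaw 90.1 open 0.0551 F [0.7 0.1 0.5] t 54.9
knife ((0.6846736669540405, -0.008002407848834991), (0.1913611888885498, 0.038047127425670624), 89.55620574951172) 540
handle z 0.026913435669595018
blade z 0.015916408528802023
((0.534221351146698, -0.323170006275177), (0.060092270374298096, 0.0860869511961937), 0.15711544454097748) 0.09865724389144638
lid 0.07909114059084833
paint_tin 0.85 [0.76  0.206] (0.758, 0.206)
spray_can 0.94 [ 0.696 -0.315] (0.695, -0.315)
glue_bottle 0.94 [ 0.348 -0.332] (0.347, -0.335)
offcut 0.88 [ 0.751 -0.187] (0.751, -0.187)
sanding_block 0.78 [ 0.35  -0.158] (0.35, -0.159)
tape_measure 0.53 [0.392 0.272] (0.393, 0.273)
chisel 0.67 [0.678 0.412] (0.678, 0.415)
```

View pics/t25.png

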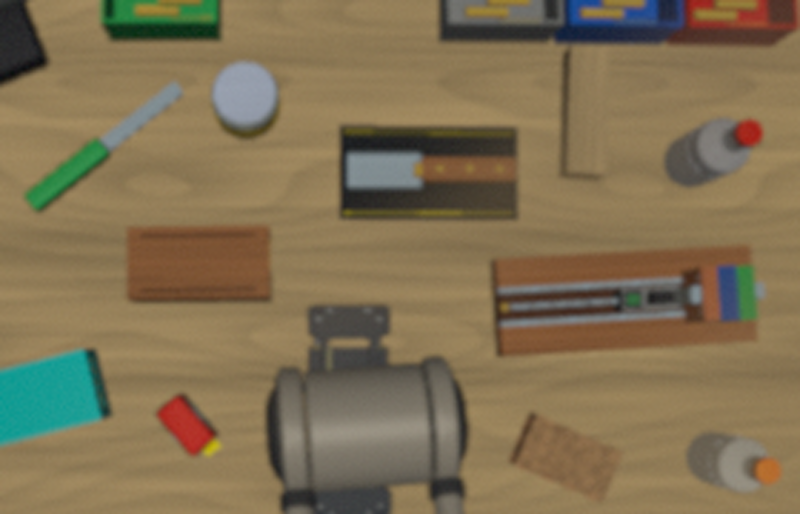

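View pics/s25.png

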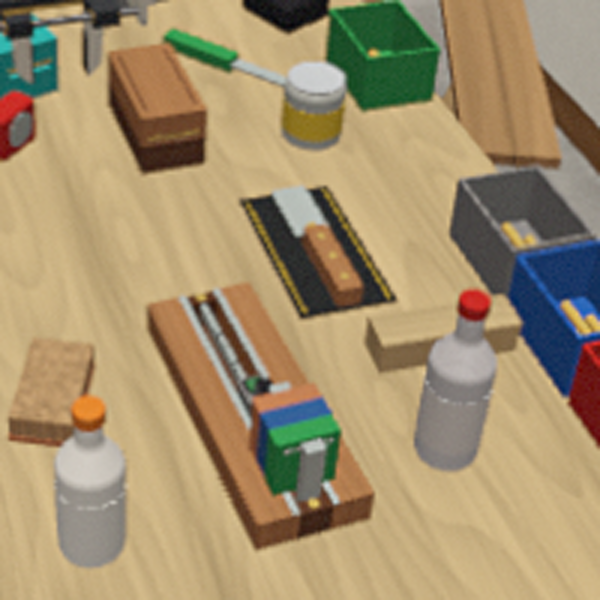

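View pics/s26.png

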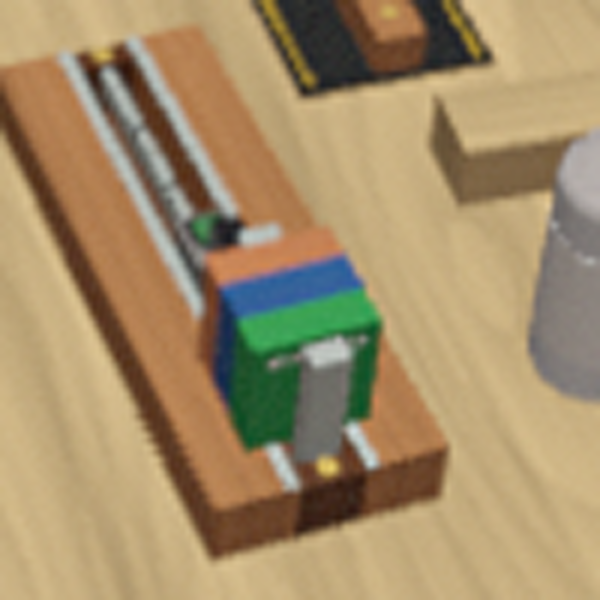

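```bash
python3 - <<'E'
from h import *
acc=[]
for k in range(3):
    p,d=robot.read_camera("top"); acc.append(p.astype(float))
p=np.mean(acc,0)
crop(p.astype(np.uint8),195,240,390,440,"t27.png")
# subpixel boundaries per row: transition blue-red along columns using B-R and G-B channels
for nm,f in (("brick/blue",p[...,0]-p[...,2]),("blue/green",p[...,1]-p[...,2])):
    pts=[]
    for r in range(204,222):
        seg=f[r,412:436] if nm=="brick/blue" else f[r,418:436]
        g=np.diff(seg); c0=(412 if nm=="brick/blue" else 418)
        g=-g if nm=="brick/blue" else g
        j=g.argmax(); w=np.clip(g[max(j-2,0):j+3],0,None)
        if g[j]>12: pts.append((r,c0+0.5+(np.arange(max(j-2,0),max(j-2,0)+len(w))*w).sum()/w.sum()))
    pts=np.array(pts); W=onplane("top",pts,0.1)
    c=np.polyfit(W[:,0],W[:,1],1); res=W[:,1]-np.polyval(c,W[:,0]); ok=abs(res)<.0015; c=np.polyfit(W[ok,0],W[ok,1],1)
    print(nm,len(pts),"x range",W[:,0].min(),W[:,0].max(),"deg",np.degrees(np.arctan(c[0])),"res",res.std())
# side edges of each spacer at top (x extents) via brightness? use saturation
hsv=cv2.cvtColor(p.astype(np.uint8),cv2.COLOR_RGB2HSV)
for nm,lo,hi in (("green",50,85),("blue",100,130)):
    m=(hsv[...,0]>lo)&(hsv[...,0]<hi)&(hsv[...,1]>100); m[:200]=0;m[235:]=0;m[:,:410]=0;m[:,440:]=0
    rc=np.argwhere(m); W=onplane("top",rc,0.1); print(nm,len(rc),W.mean(0),W.min(0),W.max(0),cv2.minAreaRect(W[:,:2].astype(np.float32)))
E
```

```text
brick/blue 18 x range 0.5071615966225039 0.5604485596956641 deg 2.667769618575677 res 0.00013164663901245102
blue/green 18 x range 0.5070444817643133 0.560421374854352 deg 3.0999787168321538 res 0.00013321795909693914
green 89 [ 0.53560905 -0.34237533  0.1       ] [ 0.51010217 -0.35102136  0.1       ] [ 0.56355631 -0.33421905  0.1       ] ((0.5368190407752991, -0.3425750732421875), (0.016293702647089958, 0.05358276888728142), 88.45374298095703)
blue 88 [ 0.53552944 -0.32340088  0.1       ] [ 0.51020177 -0.33138601  0.1       ] [ 0.56044263 -0.31499614  0.1       ] ((0.5353469848632812, -0.3230290412902832), (0.01622268185019493, 0.05042882263660431), 88.51274108886719)
```

View pics/t27.png

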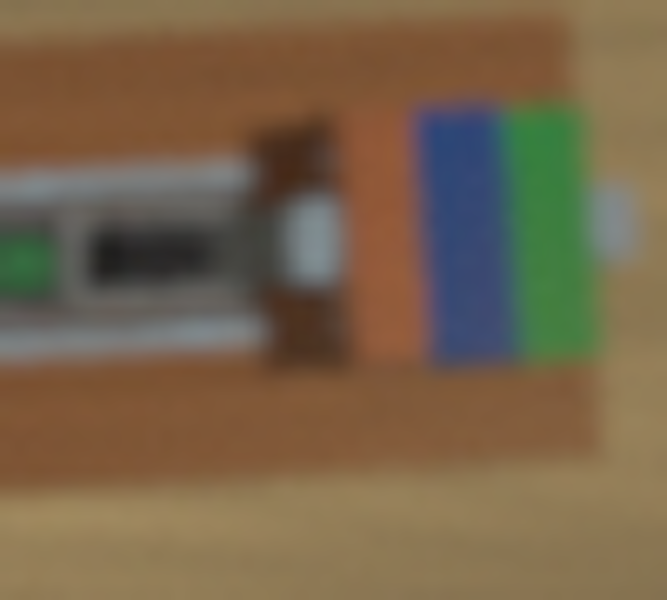

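```bash
python3 -c "
from h import *
print(robot.hand_in(), robot.observe()['time'])"
```

```text
the job is handed in; nothing more can be done
the job is handed in; nothing more can be done
```

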